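# Load the repaired watches into the curing box and close it

### The job

The glued smartwatches in the covered grey tub must go into the white curing box. Tip the tub's loose lid up by its upright front tab while its back edge stays on the rim, then lift it off and lay it flat, tab upward, in the middle of the black mat; move every watch, glass up, flat on the floor of the curing box, side by side and set down rather than dropped; finally put the lid back seated on the empty tub and gently lower the curing box's hinged lid until it is fully closed, without slamming it. Do not disturb the other things on the bench.

Things in the scene. Friction and masses are not known exactly. Their poses are not given: they have to be found in the camera images.
- curebox: White curing box, fixed to the bench, open-topped: 160 (x) x 220 (y) x 45 mm high, walls and floor 5 mm. Origin: centre of its underside on the bench; x points to its hinged rim (the far side), y along the hinge, z up. It can stand on either side of the bench, turned up to 0.3 rad.
- curelid (a joint): Hinge of the curing box's lid, rad: 0 = fully closed, grows as it opens; starts at 1.58 to 1.78 (upright), stop at 1.9. Stiff friction hinge (0.32 N m): the 250 g lid stays at any angle and needs up to 4 N at its lip to move. To close it, push it over from behind (from the far side towards the box's front), then down. Opening, its front edge rises and goes back to +x of curebox.
- curelid_hinge (a point): Point on the hinge axis of the curing box's lid, middle of the box's far rim, at the level of the lid's underside when closed (45.5 mm above the bench).
- curelid_lip (a point): Middle of the finger lip of the curing box's lid, 167 mm from the hinge, 5 mm above the lid's underside. The lid is 160 x 220 mm, 10 mm thick, its underside on the box rim when closed; the lip (60 mm wide, 10 mm thick) stands 15 mm beyond its front edge.
- tub: Grey tub, fixed to the bench, 140 (x) x 200 (y) x 45 mm high, walls and floor 4 mm, with three 3 mm high ribs along x on its floor (tub y -96 to -70, -14 to 14, 70 to 96 mm); the watches lie in the two channels between. Origin: centre of its underside; x points away from the lid's tab, z up. Stands across the bench from the curing box, turned up to 0.3 rad.
- tub_back (a point): Middle of the outer top edge of the tub's back (+x) rim, 45 mm above the bench.
- tublid: Loose grey lid of the tub, 95 to 155 g: a plate 140 (x) x 200 (y) x 4 mm lying on the rim flush with the tub's outside, with a plug 124 x 184 x 6 mm beneath it that drops into the tub with 4 mm play all round. Origin: centre of the plug's underside; x towards its back edge, z up. Seated, the origin is 39 mm above the bench; lying on the mat, 2 mm.
- tublid_tab (a point): Place to grip the lid's upright tab: 22 mm above the plate's top (32 mm above the lid's origin), at lid x = -58 mm, y = 0. The tab is 24 mm long (x), 10 mm thick (y), 28 mm tall, on the front (-x) edge.
- tublid_back (a point): Middle of the lid's back (+x) edge, on the plate's underside; lies on point tub_back when seated.
- mat: Black rubber mat fixed in the middle of the bench, 340 (x) x 240 (y) x 2 mm, origin at the centre of its underside. A phone lies on its far end and a screwdriver on its near end; its middle, from 100 mm nearer to 70 mm farther than its centre, is free over the whole width.
- watch0: Smartwatch without strap (2 to 4 of the four are present), a silver slab 40 (x) x 34 (y) x 12 mm with black glass on top, 25 to 50 g. Origin: centre of its underside, z up through the glass. At the start in the tub on its floor (4 mm above the bench), in a channel, its y across the channel (within 0.15 rad), walls and neighbours at least 25 mm away that way. Knocked there, it stays in its channel.
- watch1: Smartwatch without strap (2 to 4 of the four are present), a silver slab 40 (x) x 34 (y) x 12 mm with black glass on top, 25 to 50 g. Origin: centre of its underside, z up through the glass. At the start in the tub on its floor (4 mm above the bench), in a channel, its y across the channel (within 0.15 rad), walls and neighbours at least 25 mm away that way. Knocked there, it stays in its channel.
- watch2: Smartwatch without strap (2 to 4 of the four are present), a silver slab 40 (x) x 34 (y) x 12 mm with black glass on top, 25 to 50 g. Origin: centre of its underside, z up through the glass. At the start in the tub on its floor (4 mm above the bench), in a channel, its y across the channel (within 0.15 rad), walls and neighbours at least 25 mm away that way. Knocked there, it stays in its channel.
- watch3: Smartwatch without strap (2 to 4 of the four are present), a silver slab 40 (x) x 34 (y) x 12 mm with black glass on top, 25 to 50 g. Origin: centre of its underside, z up through the glass. At the start in the tub on its floor (4 mm above the bench), in a channel, its y across the channel (within 0.15 rad), walls and neighbours at least 25 mm away that way. Knocked there, it stays in its channel.
- phone: Bystander: black phone 71 x 147 x 8 mm on the far end of the mat.
- driver: Bystander: red screwdriver 130 mm long, lying across the near end of the mat.
- backplate: Bystander: silver phone housing 147 x 71 x 6 mm on the bench.
- sucker: Bystander: blue suction cup, 52 mm wide, 30 mm tall.
- tape: Bystander: roll of tape, 70 mm wide, 20 mm tall.
- tweezers: Bystander: tweezers, 120 mm long, lying flat.
- battery: Bystander: flat black battery 90 x 40 x 6 mm.
Things that resemble listed ones, but are neither listed nor needed, are in the scene too. What is shaped like the tublid but pink is not meant.

How it is judged:
On the way, in this order (a step that is already met when the one before it is completed fails the run):
1. the tub's lid is tipped up at its front by more than 0.17 rad while its back edge is still at the tub's back rim (within 25 mm) (angle between tublid's own z axis and vertical above 0.17 rad and distance between tublid_back and tub_back below 0.025 m), for 0.1 s.
2. the tub's lid lies flat, tab upward, on the middle of the mat (within 70 mm of its centre) (height (world z) of tublid below 0.008 m and angle between tublid's own z axis and vertical below 0.08 rad and horizontal distance between tublid and mat below 0.07 m and linear speed of tublid below 0.03 m/s), for 0.2 s.
3. every watch lies flat, glass up, on the floor of the curing box (x of watch0 in the frame of curebox between -0.075 and 0.075 m and y of watch0 in the frame of curebox between -0.105 and 0.105 m and z of watch0 in the frame of curebox between 0 and 0.01 m and angle between each of watch0, watch1, watch2, watch3's own z axis and vertical below 0.15 rad and linear speed of each of watch0, watch1, watch2, watch3 below 0.03 m/s and x of watch1 in the frame of curebox between -0.075 and 0.075 m and y of watch1 in the frame of curebox between -0.105 and 0.105 m and z of watch1 in the frame of curebox between 0 and 0.01 m and x of watch2 in the frame of curebox between -0.075 and 0.075 m and y of watch2 in the frame of curebox between -0.105 and 0.105 m and z of watch2 in the frame of curebox between 0 and 0.01 m and x of watch3 in the frame of curebox between -0.075 and 0.075 m and y of watch3 in the frame of curebox between -0.105 and 0.105 m and z of watch3 in the frame of curebox between 0 and 0.01 m), for 0.2 s.
At the end, for the whole second after the job is handed in: every watch lies flat (0.15 rad), glass up, on the floor of the curing box; the tub's lid is seated on the tub (plug in the tub, level within 0.04 rad, at rest); the curing box's lid is closed (joint under 0.04 rad) (all of step 3 and z of tublid in the frame of tub between 0.035 and 0.042 m and horizontal distance between tublid and tub below 0.012 m and angle between tublid's own z axis and vertical below 0.04 rad and linear speed of tublid below 0.02 m/s and value of joint curelid below 0.04 rad); the robot touches nothing.
It fails at once if the curing box's lid is slammed (closing faster than 2 rad/s) (velocity of joint curelid below -2 rad/s).
It fails at once if a watch is dropped (falling free faster than 0.7 m/s) ((height (world z) of watch0 above 0.035 m and linear speed of watch0 above 0.7 m/s and contact force between watch0 and the fingers below 0.02 N) or (height (world z) of watch1 above 0.035 m and linear speed of watch1 above 0.7 m/s and contact force between watch1 and the fingers below 0.02 N) or (height (world z) of watch2 above 0.035 m and linear speed of watch2 above 0.7 m/s and contact force between watch2 and the fingers below 0.02 N) or (height (world z) of watch3 above 0.035 m and linear speed of watch3 above 0.7 m/s and contact force between watch3 and the fingers below 0.02 N)).
It fails at once if a bystander is moved more than 30 mm (distance of any of phone, backplate, driver, sucker, tape, tweezers, battery from where it was at the start of the episode above 0.03 m).
Of watch0, watch1, watch2, watch3 only 2 to 4 are there at a start; the rules pass over those that are not, and their reading is None.
At some moment in a run one of watch0, watch1, watch2, watch3, tublid may be knocked a few centimetres aside while the robot is not near it.
It also fails if it takes over 210 s, if anything falls off the work surface, if the arm or the gripper's body presses on something with over 40 N, if the wrist force passes 120 N, or if a joint passes its speed limit or range.

### The arm

A 6-joint arm with a two-finger parallel gripper is mounted at the origin on the work surface. World frame = base frame: x ahead of the robot, y to its left, z up, the work surface at z = 0. Lengths are in m, angles in rad, forces in N, time in s.
With the tool pointing down it reaches from about 0.425 to 0.925 m from the base axis. Payload 12.5 kg.
Tool frame: the origin (TCP) lies between the finger pads; the fingertips stand 14 mm ahead of it and the grasp point (between the pads) lies 5 mm behind it; z points along the fingers, y is the line along which they close (so a half turn about z gives the same grasp; the last joint's range is limited). The gripper opens to 85 mm and grips with 20 to 120 N. Pads are 22 mm wide; open, the fingers measure 114 mm over their backs; the gripper's body (76 mm by 85 mm) begins 54 mm behind the grasp point. The pads swing forward as they close: fully open they stand 13 mm farther back than shut.
Start: joints at [1.186, 0.491, 1.559, -0, 1.092, -0.106], TCP at [0.172, 0.601, 0.245] pointing down, gripper open.
Joint ranges: [-3.1, 3.1], [-0.84, 2.19], [0.05, 2.79], [-1.13, 4.28], [0.06, 2.93], [-2.69, 2.69]. Speed limits (rad/s): [2.22, 2.22, 2.79, 3.14, 3.14, 3.14].

### API

Orientations are given as a unit quaternion [x, y, z, w].
In Python, from plant import robot, viewer gives the robot as it stands. The module is installed in compiled form; this text tells all that it offers.
- The arm moves only by the tool send_rows, never from a script. Its argument "moves" is a list that holds one entry, the list of rows, each a list of 7 numbers: the shift along the tool's x, y, z scaled (see below), then the turn, a rotation vector about the tool's x, y, z scaled (see below), then the closure, from -1 (fully open) to 1 (shut). In form: [[[tx, ty, tz, wx, wy, wz, fingers], ...]]. A call has 1 to 10 rows; each row shifts and turns the commanded pose from where the row before left it, along the tool's axes as they then stand; what a row does not reach is not made up. The controller multiplies each number of a shift by 30 mm and each number of a turn by 360 degrees. A row lasts 1/12 s, in which the tool goes at most 41.7 mm and 7.16 degrees, less where a joint would pass 70% of its speed; a pose out of reach is approached as far as the arm can. A call with a number of a shift or a turn outside -1 to 1 is refused whole. A call with a gripper value outside its range is refused whole. The fingers move at their own pace and stop on an object; "newtons" is the grip in N (left out, the last holds). Time passes only in rows, so rows that do not move let the fingers close. It gives the time, the measured TCP pose, the force, the opening and the grip force at its end, in the units of the state.
- robot.state(): the state, without advancing time (a new reading comes with each control period).
- viewer.camera(name): name is "scene" or "top" or "wrist"; returns the picture (420x560x3 uint8, red, green, blue); there is no depth.
- viewer.get_calibration(name): a dict with "camera_matrix" (3x3 intrinsics, pixels), "position" and "orientation" of the camera in the world; the wrist camera has in their place "mount" (4x4, takes a point from camera to tool coordinates, whose origin is the TCP and whose axes are the flange's). Camera axes: x right, y down, z forward; pixel columns grow to the right and rows downward; lengths in m; the calibration is good to about 2 mm. A picture is of the moment at which its call begins: read the wrist's pose just before it. get_calibration takes no time and is no camera call.
- robot.finish_job(): hands the job in; it is judged then, once.
Trained networks look in the newest picture that a camera, given by its name, has taken for a name from the list of things; names that differ only in an ending like _2 or _b are one class to them, and where a whole thing is asked for, a point or a joint stands for the part that bears it (a point fixed in the world has none). Each returns a list of dicts, best first, with "score" (0 to 1); they miss things now and then, are a little off and sometimes report something else, mostly with a low value. They report only what shows in the picture. A call takes as long as a camera call. They do not tell look-alikes from the thing itself.
- viewer.find_in(camera, label): "point" ([x, y, z] in m, in world coordinates, good to about 4 mm: the middle of the surface that is visible of it).
- viewer.trace(camera, label): "mask" (420x560 bool, what is visible of it).
The state is a dict: "time": time; "qpos": joint angles; "dq": joint speeds; "tau": joint torques, N m; "ee_pos": TCP position; "tool_rot": TCP orientation; "contact_force": force on the tool from outside, world axes, zero at the start; "moment": the same for the moment, N m; "opening": finger opening in m; "finger_force": force on a finger pad.
Only numpy, scipy, OpenCV 4.12 (cv2) and the standard library are available. Lean on these libraries where they do the work, as an engineer would, in place of code of your own. Each camera call takes 0.05 s, during which the arm holds its last target. There are 200 camera calls.

## Working session

There is one attempt and no reset: what is moved stays moved. The work goes in short steps, Python scripts to look and compute and a tool call to move; the robot and the scene stay as the last step left them, time stands still between calls to the robot, and variables do not carry over. Pictures are saved under pics/ and viewed, at most 18 in all, crops included, and the job is handed in when it is done.

Besides the shell and the picture viewer there is one more tool, called after "Call:" by a JSON object that holds its "method" and its "body", one argument or row to a line. send_rows: Moves the arm, as the interface text tells. Shifts and turns lie within -1 to 1; 1 stands for 30 mm of shift or 360 degrees of turn. Its arguments: {"type":"object","properties":{"moves":{"type":"array"},"newtons":{"type":"number"}},"required":["moves"]}

```bash
mkdir -p pics
cat > h.py <<'E'
import numpy as np, cv2
from scipy.spatial.transform import Rotation as R
from plant import robot, viewer
def save(n,img): cv2.imwrite('pics/'+n+'.png',cv2.cvtColor(np.ascontiguousarray(img),cv2.COLOR_RGB2BGR))
def cam(n):
    c=viewer.get_calibration(n);K=np.array(c['camera_matrix'])
    if n=='wrist':
        s=robot.state();T=np.eye(4);T[:3,:3]=R.from_quat(s['tool_rot']).as_matrix();T[:3,3]=s['ee_pos']
        M=T@np.array(c['mount']);return K,M[:3,:3],M[:3,3]
    o=np.array(c['orientation']);Rm=o if o.shape==(3,3) else R.from_quat(o).as_matrix()
    return K,Rm,np.array(c['position'])
def ray(C,uv,z):
    K,Rm,p=C;d=Rm@np.linalg.solve(K,[uv[0],uv[1],1.]);return p+d*(z-p[2])/d[2]
def proj(C,P):
    K,Rm,p=C;q=K@(Rm.T@(np.array(P)-p));return q[:2]/q[2]
def rect(mask,C,z):
    cn,_=cv2.findContours(mask.astype(np.uint8),0,2);c=max(cn,key=cv2.contourArea)[:,0]
    w=np.array([ray(C,p,z)[:2] for p in c]);(x,y),(a,b),t=cv2.minAreaRect((w*1000).astype(np.float32))
    return np.round([x,y,a,b,t],1)
E
python3 - <<'E'
from h import *
s=robot.state();print({k:np.round(v,3) for k,v in s.items()})
for n in('top','scene'):
    save(n,viewer.camera(n));print(n,viewer.get_calibration(n))
    for l in 'curebox curelid tub tublid tublid_tab curelid_lip mat'.split():
        print(l,[(np.round(d['point'],3).tolist(),round(d['score'],2)) for d in viewer.find_in(n,l)][:4])
print(viewer.get_calibration('wrist'))
E
```

```text
{'time': np.float64(0.0), 'qpos': array([ 1.186,  0.492,  1.559, -0.   ,  1.092, -0.106]), 'dq': array([-0.   ,  0.001,  0.001,  0.001,  0.001,  0.003]), 'tau': array([-1.0000e-03, -6.1846e+01, -2.6158e+01, -0.0000e+00,  4.0000e-03,
       -0.0000e+00]), 'ee_pos': array([0.172, 0.601, 0.245]), 'tool_rot': array([ 0.139,  0.99 , -0.001, -0.   ]), 'contact_force': array([-0.15 ,  0.208, -0.162]), 'moment': array([ 0.049,  0.001, -0.009]), 'finger_force': np.float64(0.0), 'opening': np.float64(0.086)}
top {'camera_matrix': array([[469.02005957,   0.        , 280.93462516],
       [  0.        , 469.02005957, 205.29652732],
       [  0.        ,   0.        ,   1.        ]]), 'position': array([3.45541297e-01, 7.14931819e-04, 1.41057918e+00]), 'orientation': array([-0.69800452,  0.71453651, -0.03381473,  0.03292143])}
curebox [([0.479, -0.311, 0.008], 0.95)]
curelid [([0.539, -0.286, 0.162], 0.97), ([0.721, -0.131, 0.007], 0.46)]
tub [([0.42, 0.23, 0.026], 0.67)]
tublid [([0.453, 0.316, 0.051], 0.68), ([0.199, 0.32, 0.009], 0.59)]
tublid_tab [([0.45, 0.311, 0.05], 0.94), ([0.2, 0.319, 0.
[... 725 characters left out ...]
), ([0.453, 0.318, 0.047], 0.88)]
curelid_lip [([0.543, -0.28, 0.135], 0.81), ([0.665, 0.451, 0.004], 0.64)]
mat [([0.512, 0.036, -0.001], 0.64), ([0.545, -0.28, 0.139], 0.39)]
{'camera_matrix': array([[311.09966296,   0.        , 284.56093063],
       [  0.        , 311.09966296, 215.87052629],
       [  0.        ,   0.        ,   1.        ]]), 'mount': array([[ 1.26972366e-03, -9.63559226e-01, -2.67492067e-01,
         6.83938028e-02],
       [ 9.99997674e-01,  7.57099257e-04,  2.01953927e-03,
        -6.53777549e-05],
       [-1.74342765e-03, -2.67494009e-01,  9.63557946e-01,
        -1.29730192e-01],
       [ 0.00000000e+00,  0.00000000e+00,  0.00000000e+00,
         1.00000000e+00]])}
```

View pics/top.png

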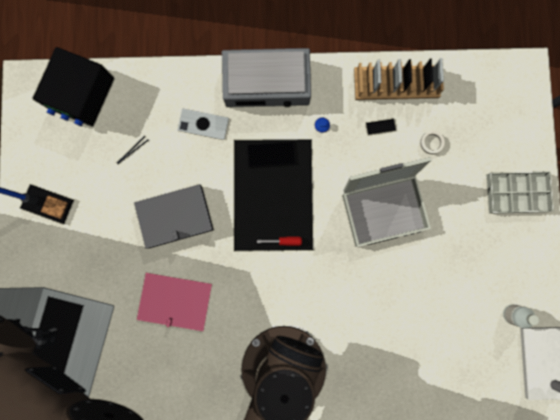

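View pics/scene.png

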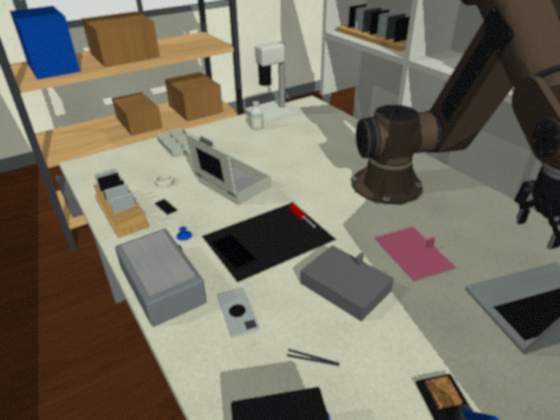

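Run:
```python
from h import *
img=viewer.camera('top');C=cam('top')
for l,z in(('tublid',.049),('tub',.049),('mat',.002),('curebox',.045)):
    for d in viewer.trace('top',l)[:2]:
        print(l,round(d['score'],2),d['mask'].sum(),rect(d['mask'],C,z))
for l in ['tape','battery','sucker','backplate','tweezers','driver','phone']:
    print(l,[(np.round(d['point'],3).tolist(),round(d['score'],2)) for d in viewer.find_in('top',l)][:2])
im=np.hstack([cv2.resize(img[175:340,125:225],None,fx=3.5,fy=3.5,interpolation=2),cv2.resize(img[150:315,335:440][:165],None,fx=3.5,fy=3.5,interpolation=2)])
save('crop1',im)
```

```text
tublid 0.64 3337 [205.  312.  197.1 141.3  79. ]
tublid 0.58 3281 [450.9 314.8 141.4 201.3  14.4]
tub 0.48 52 [445.2 207.6  72.4   4.9  14.2]
mat 0.73 7513 [513.1  22.  238.9 339.5  89.2]
curebox 0.98 5602 [ 478.2 -328.   212.8  282.7   12.3]
tape [([0.656, -0.47, 0.022], 0.54)]
battery [([0.712, -0.313, 0.006], 0.95), ([0.734, 0.23, 0.008], 0.54)]
sucker [([0.723, -0.132, 0.006], 0.57)]
backplate [([0.732, 0.229, 0.005], 0.66)]
tweezers [([0.733, 0.234, 0.006], 0.43)]
driver [([0.367, -0.019, 0.027], 0.78)]
phone [([0.63, 0.022, 0.013], 0.72)]
```

View pics/crop1.png

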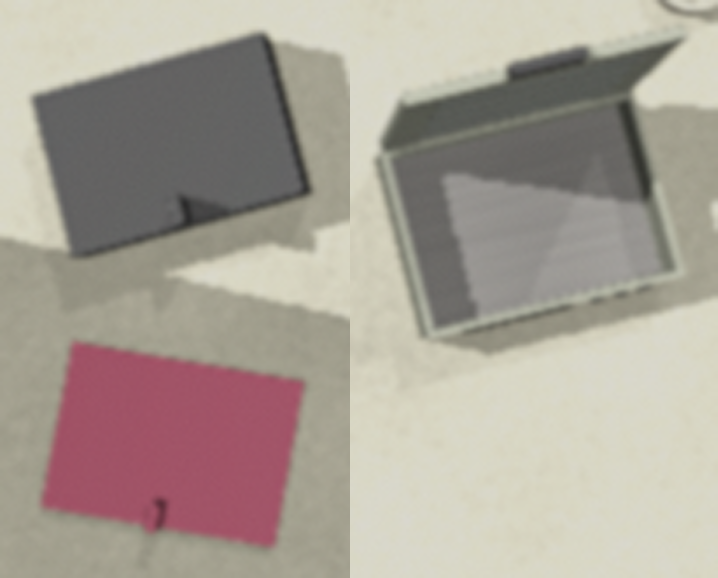

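The grey lid (174,216 in the top view, on a tub with side walls) fits; the pink plate (175,302) lies flat on the bench and is the decoy. The enlarged crop confirms this: the grey one has its tab on the near edge. The curing box is at (387,205), with its lid upright on the far side.

```bash
cat >> h.py <<'E'
def down(yaw_y_deg):  # tool pointing down, tool y at this world angle
    a=np.radians(yaw_y_deg);y=np.array([np.cos(a),np.sin(a),0]);z=np.array([0,0,-1.]);return np.column_stack([np.cross(y,z),y,z])
def plan(pos,Rt=None,s=None):
    s=s or robot.state();R0=R.from_quat(s['tool_rot']).as_matrix()
    d=R0.T@(np.array(pos)-s['ee_pos'])/.03
    w=np.zeros(3) if Rt is None else R.from_matrix(R0.T@Rt).as_rotvec()/(2*np.pi)
    d2=d if Rt is None else Rt.T@(np.array(pos)-s['ee_pos'])/.03
    print('t',round(s['time'],1),'ee',np.round(s['ee_pos'],4),'shift(now)',np.round(d,3),'turn',np.round(w,4),'shift(after turn)',np.round(d2,3))
E
python3 - <<'E'
from h import *
plan([.395,.300,.14],down(104.4))
C=cam('top')
for uv in [(357.9,245.7),(429.3,227.1),(344.4,194.3)]: print(np.round(ray(C,uv,.045),4))
E
```

```text
t 1.4 ee [0.172  0.6009 0.2453] shift(now) [-9.907 -7.597  3.51 ] turn [ 0.      0.     -0.0844] shift(after turn) [ -4.706 -11.563   3.51 ]
[ 0.3519 -0.223   0.045 ]
[ 0.401  -0.4329  0.045 ]
[ 0.5028 -0.1893  0.045 ]
```

Call:
{"method": "send_rows", "body": {
  "moves": [
    [[0, 0, 0, 0, 0, -0.0169, -1], [0, 0, 0, 0, 0, -0.0169, -1], [0, 0, 0, 0, 0, -0.0169, -1], [0, 0, 0, 0, 0, -0.0169, -1], [0, 0, 0, 0, 0, -0.0169, -1], [-0.36, -0.89, 0.27, 0, 0, 0, -1], [-0.36, -0.89, 0.27, 0, 0, 0, -1], [-0.36, -0.89, 0.27, 0, 0, 0, -1], [-0.36, -0.89, 0.27, 0, 0, 0, -1], [-0.36, -0.89, 0.27, 0, 0, 0, -1]]
  ]
}}

```text
time: 2.23
ee_pos: [0.2581, 0.484, 0.2046]
tool_rot: [-0.126, 0.992, 0.0, 0.0]
contact_force: [-0.2, -0.2, 0.2]
opening: 0.0854
finger_force: 0.0
```

Call:
{"method": "send_rows", "body": {
  "moves": [
    [[-0.36, -0.89, 0.27, 0, 0, 0, -1], [-0.36, -0.89, 0.27, 0, 0, 0, -1], [-0.36, -0.89, 0.27, 0, 0, 0, -1], [-0.36, -0.89, 0.27, 0, 0, 0, -1], [-0.36, -0.89, 0.27, 0, 0, 0, -1], [-0.36, -0.89, 0.27, 0, 0, 0, -1], [-0.36, -0.89, 0.27, 0, 0, 0, -1], [-0.36, -0.89, 0.27, 0, 0, 0, -1], [0, 0, 0, 0, 0, 0, -1], [0, 0, 0, 0, 0, 0, -1]]
  ]
}}

```text
time: 3.07
ee_pos: [0.3952, 0.2988, 0.1397]
tool_rot: [-0.124, 0.992, -0.0, -0.0]
contact_force: [-1.1, -0.9, -0.2]
opening: 0.0852
finger_force: 0.0
```

Run:
```python
from h import *
plan([.395,.300,.066],down(104.4))
C=cam('wrist');img=viewer.camera('wrist');save('w1',img)
for l in('tublid','tublid_tab'):
    print([(np.round(d['point'],3).tolist(),round(d['score'],2)) for d in viewer.find_in('wrist',l)][:3])
print('tab base expected',proj(C,[.395,.3,.049]),'top',proj(C,[.395,.3,.077]))
```

```text
t 3.1 ee [0.3952 0.2988 0.1397] shift(now) [-0.004  0.04   2.458] turn [-0.     -0.0001 -0.0003] shift(after turn) [-0.003  0.039  2.458]
[([0.438, 0.313, 0.051], 0.61), ([0.252, 0.349, 0.013], 0.58)]
[([0.435, 0.309, 0.051], 0.76), ([0.251, 0.349, 0.01], 0.71)]
tab base expected [285.23940334 225.03503112] top [285.41444491 237.70130523]
```

View pics/w1.png

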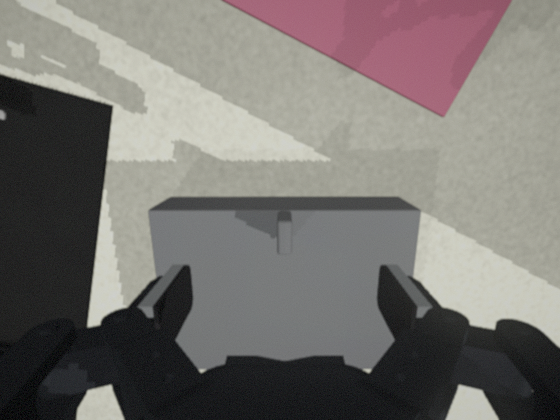

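The picture shows the tab top at about (285,237), exactly where expected, with the lid's edges level. I'll descend and grip.

Call:
{"method": "send_rows", "body": {
  "moves": [
    [[0, 0.04, 0.6, 0, 0, 0, -1], [0, 0, 0.6, 0, 0, 0, -1], [0, 0, 0.6, 0, 0, 0, -1], [0, 0, 0.58, 0, 0, 0, -1], [0, 0, 0, 0, 0, 0, 1], [0, 0, 0, 0, 0, 0, 1], [0, 0, 0, 0, 0, 0, 1], [0, 0, 0, 0, 0, 0, 1], [0, 0, 0, 0, 0, 0, 1], [0, 0, 0, 0, 0, 0, 1]]
  ],
  "newtons": 50
}}

```text
time: 4.05
ee_pos: [0.3945, 0.3011, 0.0694]
tool_rot: [-0.126, 0.992, 0.0, 0.001]
contact_force: [0.7, -1.3, 0.7]
opening: 0.0123
finger_force: 0.8
```

Run:
```python
from h import *
s=robot.state();print(s['opening'],s['finger_force'],s['contact_force'],s['ee_pos'])
R0=R.from_quat(s['tool_rot']);p=s['ee_pos']
a=np.radians(14.4);ex=np.array([np.cos(a),np.sin(a),0]);piv=np.array([.451,.315,.045])+.070*ex
ax=np.array([-np.sin(a),np.cos(a),0]) # lid y; front up = rotate about +y (x-> -z): -x up
P=p;Q=R0;n=5;th=.28
for i in range(1,n+1):
    r=R.from_rotvec(ax*th*i/n);Pn=piv+r.apply(p-piv);Qn=r*R0
    print(np.round(Q.inv().apply(Pn-P)/.03,3),np.round((Q.inv()*Qn).as_rotvec()/(2*np.pi),4));P,Q=Pn,Qn
print(P)
```

```text
0.012298195204297424 0.8172516524791718 [ 0.74311034 -1.34354623  0.69712343] [0.39446326 0.30111627 0.06935893]
[-0.052  0.    -0.238] [-0.      0.0089  0.    ]
[-0.052  0.    -0.238] [-0.      0.0089  0.    ]
[-0.052  0.    -0.238] [-0.      0.0089  0.    ]
[-0.052  0.    -0.238] [-0.      0.0089  0.    ]
[-0.052  0.    -0.238] [-0.      0.0089  0.    ]
[0.40581984 0.30403214 0.10384274]
```

Call:
{"method": "send_rows", "body": {
  "moves": [
    [[0, 0, 0, 0, 0, 0, 1], [0, 0, 0, 0, 0, 0, 1], [0, 0, 0, 0, 0, 0, 1], [0, 0, 0, 0, 0, 0, 1]]
  ]
}}

```text
time: 4.38
ee_pos: [0.3945, 0.3011, 0.0695]
tool_rot: [-0.125, 0.992, 0.0, 0.001]
contact_force: [-1.4, 0.2, 9.7]
opening: 0.0087
finger_force: 49.6
```

Call:
{"method": "send_rows", "body": {
  "moves": [
    [[-0.05, 0, -0.24, 0, 0.009, 0, 1], [-0.05, 0, -0.24, 0, 0.009, 0, 1], [-0.05, 0, -0.24, 0, 0.009, 0, 1], [-0.05, 0, -0.24, 0, 0.009, 0, 1], [-0.05, 0, -0.24, 0, 0.009, 0, 1], [0, 0, 0, 0, 0, 0, 1], [0, 0, 0, 0, 0, 0, 1], [0, 0, 0, 0, 0, 0, 1], [0, 0, 0, 0, 0, 0, 1]]
  ]
}}

```text
time: 5.13
ee_pos: [0.4052, 0.3038, 0.1034]
tool_rot: [-0.125, 0.982, -0.018, -0.139]
contact_force: [1.8, 0.2, 2.3]
opening: 0.0082
finger_force: 49.1
```

Run:
```python
from h import *
s=robot.state();print(s['opening'],s['finger_force'],s['contact_force'],s['ee_pos'])
t=viewer.camera('top');sc=viewer.camera('scene')
save('tip',np.hstack([cv2.resize(t[150:290,100:250],None,fx=2.6,fy=2.6),cv2.resize(sc[200:340,280:430],None,fx=2.6,fy=2.6)]))
```

```text
0.00818996776230022 49.09071385860443 [1.79937712 0.19241202 2.32740898] [0.40520395 0.30381173 0.10339104]
```

View pics/tip.png

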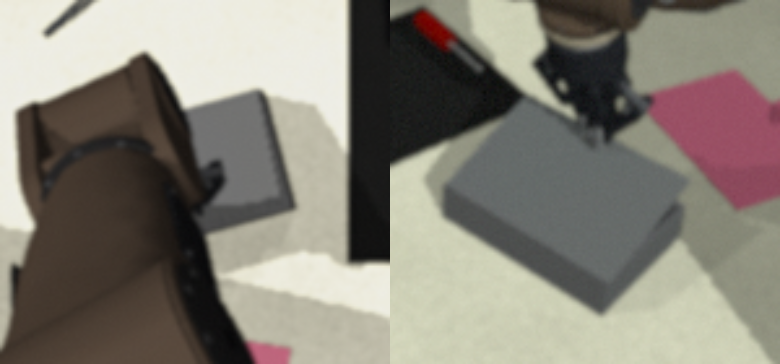

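The lid's front is tipped up and its back edge still rests on the rim. Next I'll lift it, level it and carry it to the mat.

Run:
```python
from h import *
s=robot.state();p=np.array(s['ee_pos']);up=p+[0,0,.1]
plan(up);s=dict(s);s['ee_pos']=up
plan([.445,.022,.08],down(90),s)
```

```text
t 5.2 ee [0.4051 0.3038 0.1035] shift(now) [ 0.927  0.    -3.202] turn [0. 0. 0.] shift(after turn) [ 0.927  0.    -3.202]
t 5.2 ee [0.4051 0.3038 0.2035] shift(now) [-0.127 -9.428  4.247] turn [-0.0056 -0.0446  0.0399] shift(after turn) [-1.328 -9.394  4.115]
```

Call:
{"method": "send_rows", "body": {
  "moves": [
    [[0.09, 0, -0.32, 0, 0, 0, 1], [0.18, 0, -0.62, 0, 0, 0, 1], [0.2, 0, -0.7, 0, 0, 0, 1], [0.2, 0, -0.7, 0, 0, 0, 1], [0.17, 0, -0.6, 0, 0, 0, 1], [0.09, 0, -0.26, 0, 0, 0, 1], [-0.0, 0, 0, -0.0014, -0.0112, 0.01, 1], [0, 0, 0, -0.0014, -0.0112, 0.01, 1], [0, 0, 0, -0.0014, -0.0112, 0.01, 1], [0, 0, 0, -0.0014, -0.0112, 0.01, 1]]
  ]
}}

```text
time: 6.07
ee_pos: [0.4047, 0.3035, 0.2032]
tool_rot: [0.002, 1.0, 0.0, 0.001]
contact_force: [0.7, 0.0, -2.1]
opening: 0.0094
finger_force: 48.8
```

Call:
{"method": "send_rows", "body": {
  "moves": [
    [[-0.05, -0.4, 0, 0, 0, 0, 1], [-0.11, -0.8, 0.2, 0, 0, 0, 1], [-0.14, -0.95, 0.3, 0, 0, 0, 1], [-0.14, -0.95, 0.4, 0, 0, 0, 1], [-0.14, -0.95, 0.4, 0, 0, 0, 1], [-0.14, -0.95, 0.4, 0, 0, 0, 1], [-0.14, -0.95, 0.4, 0, 0, 0, 1], [-0.14, -0.95, 0.4, 0, 0, 0, 1], [-0.14, -0.95, 0.4, 0, 0, 0, 1], [-0.14, -0.95, 0.4, 0, 0, 0, 1]]
  ]
}}

```text
time: 6.9
ee_pos: [0.4429, 0.0379, 0.1038]
tool_rot: [-0.0, 1.0, 0.0, -0.001]
contact_force: [0.5, -0.4, -2.4]
opening: 0.0091
finger_force: 48.8
```

Call:
{"method": "send_rows", "body": {
  "moves": [
    [[-0.14, -0.74, 0.3, 0, 0, 0, 1], [-0.08, -0.4, 0.2, 0, 0, 0, 1], [0, 0, 0, 0, 0, 0, 1], [0, 0, 0, 0, 0, 0, 1], [0, 0, 0, 0, 0, 0, 1]]
  ]
}}

```text
time: 7.32
ee_pos: [0.4497, 0.0057, 0.0896]
tool_rot: [0.0, 1.0, -0.0, -0.0]
contact_force: [-0.3, -0.1, -2.2]
opening: 0.0091
finger_force: 48.9
```

Run:
```python
from h import *
s=robot.state();print(s['opening'],s['finger_force'],s['contact_force'],s['moment'],R.from_quat(s['tool_rot']).as_matrix().round(3))
plan([.445,.022,.0335],down(90))
sc=viewer.camera('scene');C=cam('scene')
save('carry',np.hstack([cv2.resize(sc[150:310,170:350],None,fx=3,fy=3)]))
```

```text
0.009105284878076228 48.88960361480713 [-0.3059195  -0.06922568 -2.15904787] [ 0.00648753  0.0657937  -0.0065871 ] [[-1.     0.    -0.001]
 [ 0.     1.    -0.   ]
 [ 0.001 -0.    -1.   ]]
t 7.3 ee [0.4497 0.0057 0.0896] shift(now) [0.157 0.542 1.871] turn [-0.     -0.0001 -0.    ] shift(after turn) [0.158 0.542 1.871]
```

View pics/carry.png

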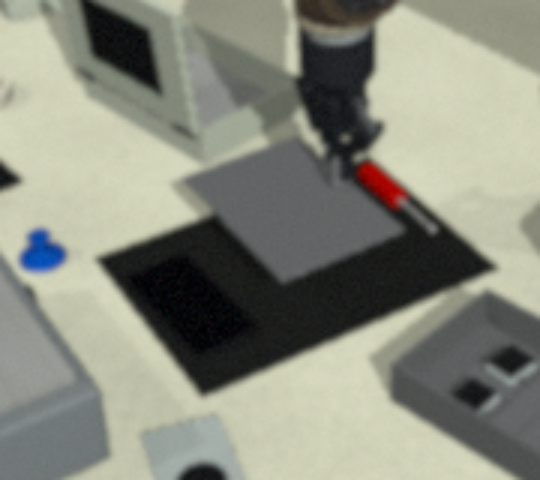

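The lid is held level above the mat, its tab next to the driver but clear of it. Watches are visible in the open tub. I'll lower the lid.

Call:
{"method": "send_rows", "body": {
  "moves": [
    [[0.08, 0.27, 0.4, 0, 0, 0, 1], [0.08, 0.27, 0.5, 0, 0, 0, 1], [0, 0, 0.4, 0, 0, 0, 1], [0, 0, 0.25, 0, 0, 0, 1], [0, 0, 0.15, 0, 0, 0, 1], [0, 0, 0.1, 0, 0, 0, 1], [0, 0, 0.05, 0, 0, 0, 1], [0, 0, 0, 0, 0, 0, 1], [0, 0, 0, 0, 0, 0, 1]]
  ]
}}

```text
time: 8.12
ee_pos: [0.4455, 0.0216, 0.0344]
tool_rot: [0.0, 1.0, -0.0, 0.0]
contact_force: [0.3, 0.1, -2.4]
opening: 0.0089
finger_force: 48.9
```

Call:
{"method": "send_rows", "body": {
  "moves": [
    [[0, 0, 0.04, 0, 0, 0, 1], [0, 0, 0.04, 0, 0, 0, 1], [0, 0, 0, 0, 0, 0, 1], [0, 0, 0, 0, 0, 0, 1]]
  ]
}}

```text
time: 8.45
ee_pos: [0.4456, 0.0216, 0.0325]
tool_rot: [0.0, 1.0, -0.0, 0.001]
contact_force: [-2.0, -0.4, 13.4]
opening: 0.0089
finger_force: 50.9
```

Call:
{"method": "send_rows", "body": {
  "moves": [
    [[0, 0, -0.02, 0, 0, 0, 0.5], [0, 0, 0, 0, 0, 0, 0], [0, 0, 0, 0, 0, 0, -1], [0, 0, 0, 0, 0, 0, -1], [0, 0, 0, 0, 0, 0, -1], [0, 0, -0.5, 0, 0, 0, -1], [0, 0, -1, 0, 0, 0, -1], [0, 0, -1, 0, 0, 0, -1], [0, 0, -1, 0, 0, 0, -1], [0, 0, -1, 0, 0, 0, -1]]
  ]
}}

```text
time: 9.28
ee_pos: [0.445, 0.0218, 0.1686]
tool_rot: [0.0, 1.0, -0.0, -0.0]
contact_force: [0.1, -0.1, 0.6]
opening: 0.0854
finger_force: 0.0
```

Run:
```python
from h import *
t=viewer.camera('top');C=cam('top')
for l,z in(('tublid',.012),('tub',.045),('watch0',.016)):
    for d in viewer.trace('top',l)[:6]:
        print(l,round(d['score'],2),d['mask'].sum(),rect(d['mask'],C,z))
print([(np.round(d['point'],3).tolist(),round(d['score'],2)) for d in viewer.find_in('top','watch0')])
save('top2',np.hstack([cv2.resize(t[170:260,120:225],None,fx=4,fy=4,interpolation=2),cv2.resize(t[125:260,225:320],None,fx=2.667,fy=2.667)[:360]]))
plan([.44,.31,.28],down(104.4))
```

```text
tublid 0.61 1372 [241.5 312.  198.8  65.9  83.3]
tublid 0.61 3117 [452.4 320.4 149.8 212.6  14.5]
tublid 0.6 777 [505.4  22.4 201.5 135.9  88.7]
watch0 0.72 191 [432.2 270.   45.5  39.6  11. ]
watch0 0.59 131 [488.9 285.5  37.3  33.2  12.8]
[([0.436, 0.267, 0.015], 0.57), ([0.488, 0.282, 0.014], 0.53)]
t 9.5 ee [0.445  0.0218 0.1667] shift(now) [ 0.175  9.605 -3.78 ] turn [-0.0001 -0.     -0.0401] shift(after turn) [-2.228  9.346 -3.777]
```

View pics/top2.png

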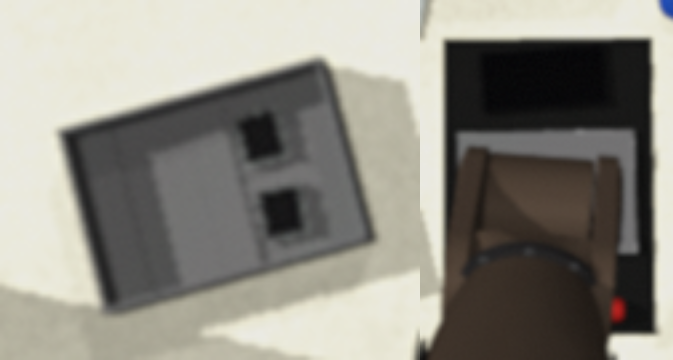

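Call:
{"method": "send_rows", "body": {
  "moves": [
    [[0, 0, -0.5, 0, 0, -0.0134, -1], [0, 0, -0.5, 0, 0, -0.0134, -1], [0, 0, -0.5, 0, 0, -0.0133, -1], [-0.2, 0.9, -0.25, 0, 0, 0, -1], [-0.22, 0.95, -0.25, 0, 0, 0, -1], [-0.22, 0.95, -0.25, 0, 0, 0, -1], [-0.22, 0.95, -0.25, 0, 0, 0, -1], [-0.22, 0.95, -0.25, 0, 0, 0, -1], [-0.22, 0.95, -0.25, 0, 0, 0, -1], [-0.22, 0.95, -0.25, 0, 0, 0, -1]]
  ]
}}

```text
time: 10.37
ee_pos: [0.4397, 0.2263, 0.2632]
tool_rot: [-0.125, 0.992, -0.001, -0.001]
contact_force: [0.7, -0.2, 0.5]
opening: 0.0852
finger_force: 0.0
```

Call:
{"method": "send_rows", "body": {
  "moves": [
    [[-0.22, 0.95, -0.25, 0, 0, 0, -1], [-0.22, 0.95, -0.25, 0, 0, 0, -1], [-0.22, 0.8, -0.03, 0, 0, 0, -1], [0, 0, 0, 0, 0, 0, -1], [0, 0, 0, 0, 0, 0, -1]]
  ]
}}

```text
time: 10.78
ee_pos: [0.4388, 0.3091, 0.2785]
tool_rot: [-0.126, 0.992, -0.001, -0.001]
contact_force: [-0.2, -1.0, -0.5]
opening: 0.0853
finger_force: 0.0
```

```bash
cat >> h.py <<'E'
def watches(n='wrist',z=.016):
    img=viewer.camera(n);C=cam(n)
    for d in viewer.trace(n,'watch0')[:7]: print('watch',round(d['score'],2),d['mask'].sum(),rect(d['mask'],C,z))
    return img,C
E
python3 - <<'E'
from h import *
img,C=watches();save('w2',img)
print([(np.round(d['point'],3).tolist(),round(d['score'],2)) for d in viewer.find_in('wrist','watch0')])
plan([.44,.31,.28],down(104.4))
t=viewer.camera('top');Ct=cam('top')
for d in viewer.trace('top','tublid')[:3]: print(round(d['score'],2),d['mask'].sum(),rect(d['mask'],Ct,.012))
E
```

```text
watch 0.88 765 [486.4 284.1  39.7  35.8  15.4]
watch 0.72 791 [430.5 268.4  39.8  33.   12.4]
[([0.49, 0.278, 0.018], 0.91), ([0.429, 0.266, 0.016], 0.59)]
t 10.9 ee [0.4392 0.3075 0.2795] shift(now) [-0.046  0.075 -0.018] turn [-0.0002 -0.0003 -0.0001] shift(after turn) [-0.046  0.075 -0.018]
0.79 608 [212.2 232.9 137.3  65.4  22.7]
0.59 3048 [505.3  23.7 197.8 142.   89.1]
```

View pics/w2.png

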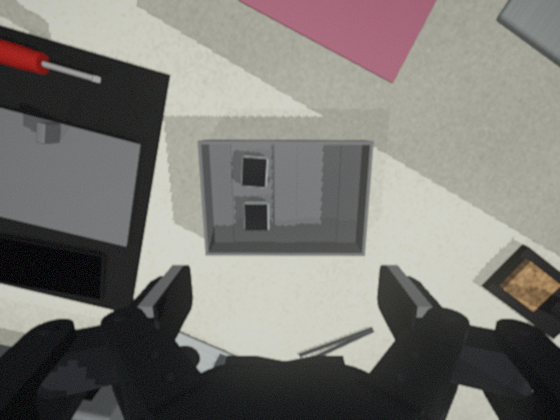

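The wrist view shows just two watches, at (256,171) and (257,217), both in the tub's −y channel. The other channel is empty, and the lid lies on the mat.

Run:
```python
from h import *
plan([.4864,.2841,.08],down(104.4))
```

```text
t 11.0 ee [0.4394 0.3074 0.2801] shift(now) [-1.329 -1.136  6.669] turn [-0.0001 -0.0001 -0.0002] shift(after turn) [-1.323 -1.143  6.669]
```

Call:
{"method": "send_rows", "body": {
  "moves": [
    [[-0.19, -0.16, 0.9, 0, 0, 0, -0.25], [-0.19, -0.16, 0.95, 0, 0, 0, -0.25], [-0.19, -0.16, 0.95, 0, 0, 0, -0.25], [-0.19, -0.16, 0.95, 0, 0, 0, -0.25], [-0.19, -0.16, 0.95, 0, 0, 0, -0.25], [-0.19, -0.16, 0.95, 0, 0, 0, -0.25], [-0.19, -0.16, 0.9, 0, 0, 0, -0.25], [0, 0, 0.1, 0, 0, 0, -0.25], [0, 0, 0, 0, 0, 0, -0.25], [0, 0, 0, 0, 0, 0, -0.25]]
  ],
  "newtons": 25
}}

```text
time: 11.87
ee_pos: [0.4866, 0.2855, 0.082]
tool_rot: [-0.125, 0.992, -0.0, 0.0]
contact_force: [0.2, 1.0, 0.8]
opening: 0.0532
finger_force: 0.0
```

Run:
```python
from h import *
print(robot.state()['opening'])
plan([.4864,.2841,.0215],down(104.4))
img,C=watches()
print([(np.round(d['point'],3).tolist(),round(d['score'],2)) for d in viewer.find_in('wrist','watch0')])
save('w3',img)
```

```text
0.05319442565430466
t 11.9 ee [0.4866 0.2855 0.082 ] shift(now) [ 0.019 -0.043  2.018] turn [-0.0001  0.0001 -0.0001] shift(after turn) [ 0.017 -0.044  2.018]
watch 0.82 2854 [486.8 283.8  40.2  34.9  16. ]
watch 0.59 3466 [431.6 268.5  39.4  34.9  10.3]
watch 0.28 19548 [519.5 124.5  49.1 278.3  89.3]
[([0.43, 0.266, 0.016], 0.74)]
```

View pics/w3.png

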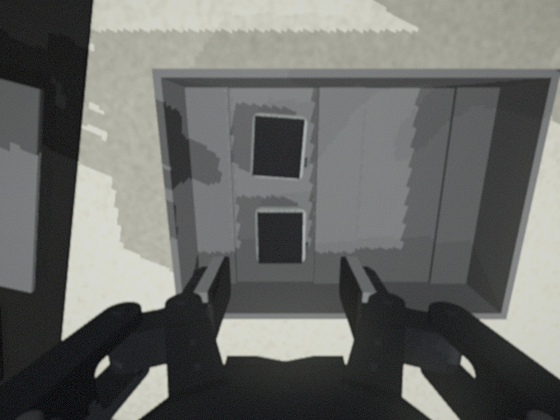

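The watch at (281,237) lies straight ahead of the fingers, and its measured position matches my target. I'll descend and grip.

Call:
{"method": "send_rows", "body": {
  "moves": [
    [[0.02, -0.05, 0.6, 0, 0, 0.004, -0.25], [0, 0, 0.6, 0, 0, 0, -0.25], [0, 0, 0.5, 0, 0, 0, -0.25], [0, 0, 0.27, 0, 0, 0, -0.25], [0, 0, 0.05, 0, 0, 0, -0.25], [0, 0, 0, 0, 0, 0, -0.25], [0, 0, 0, 0, 0, 0, 0.4], [0, 0, 0, 0, 0, 0, 0.4], [0, 0, 0, 0, 0, 0, 0.4], [0, 0, 0, 0, 0, 0, 0.4]]
  ],
  "newtons": 25
}}

```text
time: 12.85
ee_pos: [0.4866, 0.2842, 0.0216]
tool_rot: [-0.113, 0.994, 0.0, 0.001]
contact_force: [-1.4, 0.8, 7.2]
opening: 0.033
finger_force: 25.2
```

Call:
{"method": "send_rows", "body": {
  "moves": [
    [[0, 0, 0, 0, 0, 0, 0.4], [0, 0, 0, 0, 0, 0, 0.4], [0, 0, 0, 0, 0, 0, 0.4]]
  ]
}}

```text
time: 13.1
ee_pos: [0.4865, 0.2842, 0.0216]
tool_rot: [-0.113, 0.994, 0.0, 0.001]
contact_force: [-1.4, 0.2, 7.6]
opening: 0.0333
finger_force: 25.2
```

Call:
{"method": "send_rows", "body": {
  "moves": [
    [[0, 0, -0.1, 0, 0, 0, 0.4], [0, 0, -0.3, 0, 0, 0, 0.4], [0, 0, -0.6, 0, 0, 0, 0.4], [0, 0, -0.8, 0, 0, 0, 0.4], [0, 0, -0.8, 0, 0, 0, 0.4], [0, 0, -0.8, 0, 0, 0, 0.4], [0, 0, -0.6, 0, 0, 0, 0.4], [0, 0, -0.3, 0, 0, 0, 0.4], [0, 0, 0, 0, 0, 0, 0.4]]
  ],
  "newtons": 35
}}

```text
time: 13.85
ee_pos: [0.4867, 0.2843, 0.1517]
tool_rot: [-0.113, 0.994, 0.0, 0.002]
contact_force: [-0.2, 0.4, -0.7]
opening: 0.0331
finger_force: 35.3
```

Run:
```python
from h import *
s=robot.state();print(s['opening'],s['finger_force'],s['qpos'])
plan([.4414,-.3643,.15],down(103))
plan([.425,.04,.15],down(103))
img,C=watches()
```

```text
0.033074947001014945 35.32973885536194 [ 4.11709621e-01  5.17026290e-01  1.81181074e+00 -7.74885959e-04
  8.08905488e-01 -1.38460689e+00]
t 13.8 ee [0.4867 0.2843 0.1517] shift(now) [  6.318 -20.731   0.03 ] turn [ 0.      0.0006 -0.0001] shift(after turn) [  6.335 -20.726   0.058]
t 13.8 ee [0.4867 0.2843 0.1517] shift(now) [ 3.83  -7.475  0.042] turn [ 0.      0.0006 -0.0001] shift(after turn) [ 3.836 -7.472  0.058]
watch 0.9 1972 [430.4 268.2  39.3  35.   11.8]
watch 0.62 5278 [549.5 299.5  79.9  64.7  13. ]
```

Call:
{"method": "send_rows", "body": {
  "moves": [
    [[0.13, -0.43, 0, 0, 0, 0, 0.4], [0.26, -0.86, 0, 0, 0, 0, 0.4], [0.29, -0.95, 0, 0, 0, 0, 0.4], [0.29, -0.95, 0, 0, 0, 0, 0.4], [0.29, -0.95, 0, 0, 0, 0, 0.4], [0.29, -0.95, 0, 0, 0, 0, 0.4], [0.29, -0.95, 0, 0, 0, 0, 0.4], [0.29, -0.95, 0, 0, 0, 0, 0.4], [0.29, -0.95, 0, 0, 0, 0, 0.4], [0.29, -0.95, 0, 0, 0, 0, 0.4]]
  ]
}}

```text
time: 14.78
ee_pos: [0.4655, 0.0041, 0.1485]
tool_rot: [-0.113, 0.994, -0.0, -0.001]
contact_force: [0.5, 0.0, -0.4]
opening: 0.0325
finger_force: 35.3
```

Call:
{"method": "send_rows", "body": {
  "moves": [
    [[0.29, -0.95, 0, 0, 0, 0, 0.4], [0.29, -0.95, 0, 0, 0, 0, 0.4], [0.29, -0.95, 0, 0, 0, 0, 0.4], [0.29, -0.95, 0, 0, 0, 0, 0.4], [0.29, -0.95, 0, 0, 0, 0, 0.4], [0.29, -0.95, 0, 0, 0, 0, 0.4], [0.29, -0.95, 0, 0, 0, 0, 0.4], [0.29, -0.95, 0, 0, 0, 0, 0.4], [0.29, -0.95, 0, 0, 0, 0, 0.4], [0.29, -0.95, 0, 0, 0, 0, 0.4]]
  ]
}}

```text
time: 15.62
ee_pos: [0.4444, -0.2928, 0.1484]
tool_rot: [-0.113, 0.994, 0.001, -0.001]
contact_force: [-0.2, -0.2, -0.5]
opening: 0.0331
finger_force: 35.3
```

Call:
{"method": "send_rows", "body": {
  "moves": [
    [[0.29, -0.95, 0, 0, 0, 0, 0.4], [0.25, -0.8, 0, 0, 0, 0, 0.4], [0.2, -0.6, 0, 0, 0, 0, 0.4], [0, 0, 0, 0, 0, 0, 0.4], [0, 0, 0, 0, 0, 0, 0.4]]
  ]
}}

```text
time: 16.03
ee_pos: [0.4387, -0.3654, 0.1483]
tool_rot: [-0.112, 0.994, 0.001, -0.001]
contact_force: [-0.6, 0.3, -0.9]
opening: 0.0326
finger_force: 35.3
```

Run:
```python
from h import *
s=robot.state();print(s['opening'],s['finger_force'],s['qpos'])
plan([.4414,-.3643,.0235],down(103))
C=cam('wrist');img=viewer.camera('wrist')
ctr=np.array([.4545,-.310]);a=np.radians(13);M=np.array([[np.cos(a),-np.sin(a)],[np.sin(a),np.cos(a)]])
for x,y in[(-80,-110),(-80,110),(80,110),(80,-110)]:
    q=proj(C,[*(ctr+M@[x/1000,y/1000]),.045]);cv2.circle(img,tuple(int(v) for v in q),4,(255,0,0),1);print(q)
save('w4',img)
```

```text
0.032599322565622396 35.335641503334045 [-8.10184897e-01  5.32065234e-01  1.79328300e+00 -6.77791960e-05
  8.18248356e-01 -2.60512205e+00]
t 16.0 ee [ 0.4387 -0.3654  0.1483] shift(now) [-0.101  0.009  4.159] turn [ 0.0003 -0.0002 -0.0004] shift(after turn) [-0.096  0.016  4.159]
[202.24605006 152.39914433]
[500.85145557 151.88381991]
[467.11460683 338.15778409]
[215.48251616 339.07863409]
```

View pics/w4.png

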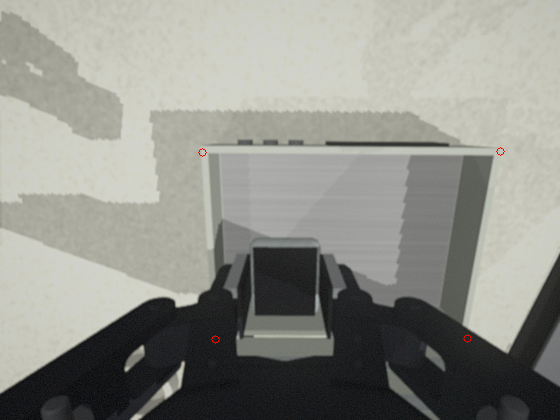

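The predicted rim corners match the picture, and the watch is held level, glass up, above the box floor. I'll lower it.

Call:
{"method": "send_rows", "body": {
  "moves": [
    [[-0.1, 0, 0.5, 0, 0, 0, 0.4], [0, 0, 0.8, 0, 0, 0, 0.4], [0, 0, 0.9, 0, 0, 0, 0.4], [0, 0, 0.8, 0, 0, 0, 0.4], [0, 0, 0.5, 0, 0, 0, 0.4], [0, 0, 0.3, 0, 0, 0, 0.4], [0, 0, 0.2, 0, 0, 0, 0.4], [0, 0, 0.1, 0, 0, 0, 0.4], [0, 0, 0.04, 0, 0, 0, 0.4], [0, 0, 0, 0, 0, 0, 0.4]]
  ]
}}

```text
time: 16.92
ee_pos: [0.4431, -0.3645, 0.026]
tool_rot: [-0.113, 0.994, -0.001, 0.0]
contact_force: [-0.5, -0.3, -0.5]
opening: 0.0332
finger_force: 35.3
```

Call:
{"method": "send_rows", "body": {
  "moves": [
    [[0, 0, 0, 0, 0, 0, 0.4], [0, 0, 0.03, 0, 0, 0, 0.4], [0, 0, 0, 0, 0, 0, 0.4]]
  ]
}}

```text
time: 17.17
ee_pos: [0.443, -0.3646, 0.025]
tool_rot: [-0.113, 0.994, -0.001, 0.0]
contact_force: [0.8, -0.2, -0.6]
opening: 0.033
finger_force: 35.3
```

Call:
{"method": "send_rows", "body": {
  "moves": [
    [[0, 0, 0.03, 0, 0, 0, 0.4], [0, 0, 0.03, 0, 0, 0, 0.4], [0, 0, 0.02, 0, 0, 0, 0.4], [0, 0, 0, 0, 0, 0, 0.4], [0, 0, 0, 0, 0, 0, 0.4]]
  ]
}}

```text
time: 17.58
ee_pos: [0.4429, -0.3645, 0.0227]
tool_rot: [-0.113, 0.994, -0.0, 0.0]
contact_force: [-2.0, 1.5, 6.7]
opening: 0.0327
finger_force: 36.0
```

Contact felt. I'll release, lift, and head back for the second watch.

Call:
{"method": "send_rows", "body": {
  "moves": [
    [[0, 0, -0.02, 0, 0, 0, 0], [0, 0, 0, 0, 0, 0, -0.2], [0, 0, 0, 0, 0, 0, -0.25], [0, 0, 0, 0, 0, 0, -0.25], [0, 0, -0.5, 0, 0, 0, -0.25], [0, 0, -1, 0, 0, 0, -0.25], [0, 0, -1, 0, 0, 0, -0.25], [0, 0, -1, 0, 0, 0, -0.25], [0, 0, -0.6, 0, 0, 0, -0.25], [0, 0, 0, 0, 0, 0, -0.25]]
  ]
}}

```text
time: 18.42
ee_pos: [0.4438, -0.3653, 0.1496]
tool_rot: [-0.113, 0.994, -0.003, 0.002]
contact_force: [-0.6, -0.5, -0.7]
opening: 0.0534
finger_force: 0.0
```

Run:
```python
from h import *
img,C=watches('wrist',.017);img,C=watches('top')
plan([.4308,.2682,.10],down(102.5))
plan([.4308,.2682,.0215],down(102.5))
```

```text
watch 0.95 1708 [ 441.4 -362.4   39.2   34.1   13. ]
watch 0.62 1075 [632.7  26.6  70.5 143.1   2.5]
watch 0.61 156 [431.6 270.1  40.8  36.   13.6]
t 18.6 ee [ 0.4425 -0.364   0.1447] shift(now) [-4.344 20.624  1.506] turn [ 0.0001 -0.0001  0.0013] shift(after turn) [-4.181 20.659  1.49 ]
t 18.6 ee [ 0.4425 -0.364   0.1447] shift(now) [-4.346 20.622  4.123] turn [ 0.0001 -0.0001  0.0013] shift(after turn) [-4.181 20.659  4.107]
```

Call:
{"method": "send_rows", "body": {
  "moves": [
    [[-0.1, 0.47, 0, 0, 0, 0, -0.25], [-0.2, 0.95, 0, 0, 0, 0, -0.25], [-0.2, 0.95, 0, 0, 0, 0, -0.25], [-0.2, 0.95, 0, 0, 0, 0, -0.25], [-0.2, 0.95, 0, 0, 0, 0, -0.25], [-0.2, 0.95, 0, 0, 0, 0, -0.25], [-0.2, 0.95, 0, 0, 0, 0, -0.25], [-0.2, 0.95, 0, 0, 0, 0, -0.25], [-0.2, 0.95, 0, 0, 0, 0, -0.25], [-0.2, 0.95, 0, 0, 0, 0, -0.25]]
  ],
  "newtons": 25
}}

```text
time: 19.45
ee_pos: [0.4367, -0.0858, 0.1448]
tool_rot: [-0.113, 0.994, 0.0, -0.001]
contact_force: [0.7, 0.1, 0.4]
opening: 0.0534
finger_force: 0.0
```

Call:
{"method": "send_rows", "body": {
  "moves": [
    [[-0.2, 0.95, 0, 0, 0, 0, -0.25], [-0.2, 0.95, 0, 0, 0, 0, -0.25], [-0.2, 0.95, 0, 0, 0, 0, -0.25], [-0.2, 0.95, 0, 0, 0, 0, -0.25], [-0.2, 0.95, 0, 0, 0, 0, -0.25], [-0.2, 0.95, 0, 0, 0, 0, -0.25], [-0.2, 0.95, 0, 0, 0, 0, -0.25], [-0.2, 0.95, 0, 0, 0, 0, -0.25], [-0.2, 0.95, 0, 0, 0, 0, -0.25], [-0.2, 0.95, 0, 0, 0, 0, -0.25]]
  ]
}}

```text
time: 20.28
ee_pos: [0.431, 0.205, 0.1446]
tool_rot: [-0.113, 0.994, -0.0, -0.001]
contact_force: [1.0, -0.5, 0.2]
opening: 0.0533
finger_force: 0.0
```

Call:
{"method": "send_rows", "body": {
  "moves": [
    [[-0.2, 0.95, 0, 0, 0, 0, -0.25], [-0.2, 0.8, 0.3, 0, 0, 0, -0.25], [-0.05, 0.35, 0.6, 0, 0, 0, -0.25], [0, 0, 0.6, 0, 0, 0, -0.25], [0, 0, 0, 0, 0, 0, -0.25], [0, 0, 0, 0, 0, 0, -0.25]]
  ]
}}

```text
time: 20.78
ee_pos: [0.4302, 0.2676, 0.0995]
tool_rot: [-0.113, 0.994, -0.001, -0.002]
contact_force: [0.0, -0.1, 0.2]
opening: 0.0535
finger_force: 0.0
```

Run:
```python
from h import *
img,C=watches()
plan([.4308,.2682,.0215],down(102))
```

```text
watch 0.87 2413 [431.1 268.   40.2  35.1  11.8]
t 20.9 ee [0.4313 0.2675 0.1009] shift(now) [0.01  0.027 2.646] turn [-0.0001 -0.      0.0026] shift(after turn) [0.011 0.026 2.646]
```

Call:
{"method": "send_rows", "body": {
  "moves": [
    [[0.01, 0.02, 0.6, 0, 0, 0.0026, -0.25], [0, 0, 0.8, 0, 0, 0, -0.25], [0, 0, 0.6, 0, 0, 0, -0.25], [0, 0, 0.4, 0, 0, 0, -0.25], [0, 0, 0.18, 0, 0, 0, -0.25], [0, 0, 0.07, 0, 0, 0, -0.25], [0, 0, 0, 0, 0, 0, 0.4], [0, 0, 0, 0, 0, 0, 0.4], [0, 0, 0, 0, 0, 0, 0.4], [0, 0, 0, 0, 0, 0, 0.4]]
  ]
}}

```text
time: 21.72
ee_pos: [0.4314, 0.2683, 0.022]
tool_rot: [-0.105, 0.995, -0.0, 0.001]
contact_force: [-0.8, -2.6, 7.5]
opening: 0.033
finger_force: 25.7
```

Call:
{"method": "send_rows", "body": {
  "moves": [
    [[0, 0, 0, 0, 0, 0, 0.4], [0, 0, 0, 0, 0, 0, 0.4], [0, 0, -0.1, 0, 0, 0, 0.4], [0, 0, -0.3, 0, 0, 0, 0.4], [0, 0, -0.6, 0, 0, 0, 0.4], [0, 0, -0.8, 0, 0, 0, 0.4], [0, 0, -0.8, 0, 0, 0, 0.4], [0, 0, -0.8, 0, 0, 0, 0.4], [0, 0, -0.6, 0, 0, 0, 0.4], [0, 0, -0.3, 0, 0, 0, 0.4]]
  ],
  "newtons": 35
}}

```text
time: 22.55
ee_pos: [0.4314, 0.2685, 0.1529]
tool_rot: [-0.105, 0.994, 0.0, 0.002]
contact_force: [-0.5, -0.5, -0.0]
opening: 0.0329
finger_force: 35.2
```

Run:
```python
from h import *
s=robot.state();print(s['opening'],s['finger_force'])
plan([.4189,-.2669,.15],down(103))
plan([.44,-.2669,.15],down(103))
```

```text
0.03289741789614843 35.233145356178284
t 22.6 ee [0.4314 0.2685 0.1529] shift(now) [  4.125 -17.37    0.078] turn [ 0.      0.0006 -0.0027] shift(after turn) [  4.42  -17.297   0.098]
t 22.6 ee [0.4314 0.2685 0.1529] shift(now) [  3.437 -17.516   0.081] turn [ 0.      0.0006 -0.0027] shift(after turn) [  3.734 -17.455   0.098]
```

Call:
{"method": "send_rows", "body": {
  "moves": [
    [[0, -0.4, 0, 0, 0, -0.0027, 0.4], [0, -0.8, 0, 0, 0, 0, 0.4], [0, -0.95, 0, 0, 0, 0, 0.4], [0, -0.95, 0, 0, 0, 0, 0.4], [0.1, -0.95, 0, 0, 0, 0, 0.4], [0.15, -0.95, 0, 0, 0, 0, 0.4], [0.2, -0.95, 0, 0, 0, 0, 0.4], [0.25, -0.95, 0, 0, 0, 0, 0.4], [0.3, -0.95, 0, 0, 0, 0, 0.4], [0.3, -0.95, 0, 0, 0, 0, 0.4]]
  ]
}}

```text
time: 23.38
ee_pos: [0.4516, 0.0009, 0.1501]
tool_rot: [-0.113, 0.994, -0.0, -0.0]
contact_force: [1.2, -0.8, 0.4]
opening: 0.033
finger_force: 35.2
```

Call:
{"method": "send_rows", "body": {
  "moves": [
    [[0.3, -0.95, 0, 0, 0, 0, 0.4], [0.3, -0.95, 0, 0, 0, 0, 0.4], [0.35, -0.95, 0, 0, 0, 0, 0.4], [0.35, -0.95, 0, 0, 0, 0, 0.4], [0.4, -0.95, 0, 0, 0, 0, 0.4], [0.4, -0.95, 0, 0, 0, 0, 0.4], [0.4, -0.95, 0, 0, 0, 0, 0.4], [0.4, -0.95, 0, 0, 0, 0, 0.4], [0.2, -0.5, 0, 0, 0, 0, 0.4], [0.02, -0.4, 0, 0, 0, 0, 0.4]]
  ]
}}

```text
time: 24.22
ee_pos: [0.4173, -0.2689, 0.1502]
tool_rot: [-0.112, 0.994, -0.0, -0.0]
contact_force: [-0.1, 0.4, 0.5]
opening: 0.0327
finger_force: 35.2
```

Call:
{"method": "send_rows", "body": {
  "moves": [
    [[0, 0, 0, 0, 0, 0, 0.4], [0, 0, 0, 0, 0, 0, 0.4]]
  ]
}}

```text
time: 24.38
ee_pos: [0.4182, -0.267, 0.1501]
tool_rot: [-0.113, 0.994, 0.0, -0.0]
contact_force: [-0.1, 0.4, -0.6]
opening: 0.0328
finger_force: 35.2
```

Run:
```python
from h import *
s=robot.state();print(s['opening'],s['finger_force'],s['qpos'][5])
plan([.4189,-.2669,.0228],down(103))
img,C=watches('wrist',.017)
```

```text
0.03283420620516075 35.24123132228851 -2.4982995503817476
t 24.4 ee [ 0.4182 -0.267   0.1501] shift(now) [-2.400e-02 -2.000e-03  4.242e+00] turn [ 0.     -0.     -0.0001] shift(after turn) [-2.400e-02 -2.000e-03  4.242e+00]
watch 0.96 5301 [ 476.6 -252.    79.1   63.7   12.7]
watch 0.8 1720 [ 442.2 -360.5   38.9   36.4   13.1]
```

Call:
{"method": "send_rows", "body": {
  "moves": [
    [[0, 0, 0.5, 0, 0, 0, 0.4], [0, 0, 0.8, 0, 0, 0, 0.4], [0, 0, 0.9, 0, 0, 0, 0.4], [0, 0, 0.8, 0, 0, 0, 0.4], [0, 0, 0.5, 0, 0, 0, 0.4], [0, 0, 0.3, 0, 0, 0, 0.4], [0, 0, 0.2, 0, 0, 0, 0.4], [0, 0, 0.12, 0, 0, 0, 0.4], [0, 0, 0.04, 0, 0, 0, 0.4], [0, 0, 0, 0, 0, 0, 0.4]]
  ]
}}

```text
time: 25.32
ee_pos: [0.4185, -0.2674, 0.0259]
tool_rot: [-0.113, 0.994, -0.001, 0.0]
contact_force: [-0.3, -0.2, -0.1]
opening: 0.033
finger_force: 35.2
```

Call:
{"method": "send_rows", "body": {
  "moves": [
    [[0, 0, 0, 0, 0, 0, 0.4], [0, 0, 0.03, 0, 0, 0, 0.4], [0, 0, 0.03, 0, 0, 0, 0.4], [0, 0, 0, 0, 0, 0, 0.4], [0, 0, 0, 0, 0, 0, 0.4]]
  ]
}}

```text
time: 25.73
ee_pos: [0.4182, -0.2674, 0.0238]
tool_rot: [-0.113, 0.994, -0.0, 0.0]
contact_force: [0.5, 0.1, -1.0]
opening: 0.0331
finger_force: 35.2
```

Call:
{"method": "send_rows", "body": {
  "moves": [
    [[0, 0, 0.03, 0, 0, 0, 0.4], [0, 0, 0.01, 0, 0, 0, 0.4], [0, 0, 0, 0, 0, 0, 0.4], [0, 0, 0, 0, 0, 0, 0.4]]
  ]
}}

```text
time: 26.07
ee_pos: [0.4183, -0.2675, 0.023]
tool_rot: [-0.113, 0.994, -0.0, 0.0]
contact_force: [-2.4, 0.9, 9.7]
opening: 0.0329
finger_force: 36.3
```

Call:
{"method": "send_rows", "body": {
  "moves": [
    [[0, 0, 0, 0, 0, 0, 0], [0, 0, 0, 0, 0, 0, -0.2], [0, 0, 0, 0, 0, 0, -0.25], [0, 0, 0, 0, 0, 0, -0.25], [0, 0, -0.5, 0, 0, 0, -0.25], [0, 0, -1, 0, 0, 0, -0.25], [0, 0, -1, 0, 0, 0, -0.25], [0, 0, -1, 0, 0, 0, -0.25], [0, 0, -0.8, 0, 0, 0, -0.25], [0, 0, -0.5, 0, 0, 0, -0.25]]
  ]
}}

```text
time: 26.9
ee_pos: [0.4185, -0.2675, 0.1689]
tool_rot: [-0.113, 0.994, -0.001, 0.001]
contact_force: [0.3, -0.8, -0.2]
opening: 0.0535
finger_force: 0.0
```

Run:
```python
from h import *
img,C=watches('wrist',.017);save('w5',img)
img=viewer.camera('top');C=cam('top')
for d in viewer.trace('top','tublid')[:3]: print(round(d['score'],2),d['mask'].sum(),rect(d['mask'],C,.012))
for d in viewer.trace('top','watch0')[:4]: print(round(d['score'],2),d['mask'].sum(),rect(d['mask'],C,.017))
plan([.447,.0225,.12],down(90))
```

```text
watch 0.77 1509 [ 443.9 -362.1   38.7   36.8   13.1]
watch 0.63 1496 [ 417.4 -267.2   41.3   34.7   13.1]
0.73 3055 [502.8  23.5 198.2 141.5  89.1]
0.6 3130 [201.4 319.3 198.3 139.1  79.8]
0.32 195 [ 721.5 -132.2   47.    45.3   24.4]
0.46 3073 [503.3  23.8 197.8 138.4  88.7]
t 27.1 ee [ 0.4179 -0.267   0.1656] shift(now) [-3.116  9.185  1.522] turn [ 0.0001 -0.0001  0.0361] shift(after turn) [-0.972  9.651  1.519]
```

View pics/w5.png

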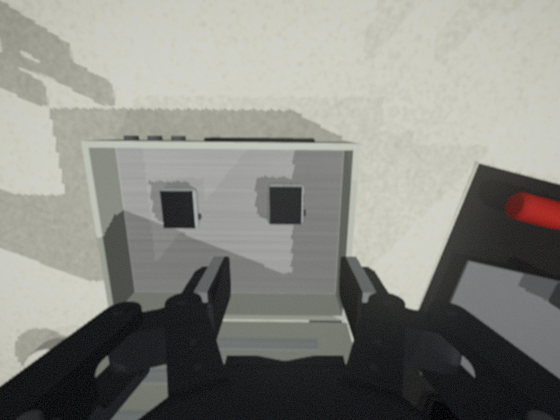

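Both watches lie flat in the box, at (178,209) and (286,205). Next I'll fetch the lid.

Call:
{"method": "send_rows", "body": {
  "moves": [
    [[0, 0, 0, 0, 0, 0.018, -1], [-0.1, 0.5, 0, 0, 0, 0.018, -1], [-0.1, 0.9, 0, 0, 0, 0, -1], [-0.1, 0.95, 0, 0, 0, 0, -1], [-0.1, 0.95, 0.1, 0, 0, 0, -1], [-0.1, 0.95, 0.2, 0, 0, 0, -1], [-0.1, 0.95, 0.2, 0, 0, 0, -1], [-0.1, 0.95, 0.2, 0, 0, 0, -1], [-0.1, 0.95, 0.2, 0, 0, 0, -1], [-0.1, 0.95, 0.2, 0, 0, 0, -1]]
  ]
}}

```text
time: 27.98
ee_pos: [0.4428, -0.0241, 0.1319]
tool_rot: [-0.0, 1.0, 0.0, -0.001]
contact_force: [0.7, -0.8, -0.0]
opening: 0.0855
finger_force: 0.0
```

Call:
{"method": "send_rows", "body": {
  "moves": [
    [[-0.1, 0.9, 0.2, 0, 0, 0, -1], [0, 0.6, 0.2, 0, 0, 0, -1], [0, 0, 0, 0, 0, 0, -1], [0, 0, 0, 0, 0, 0, -1]]
  ]
}}

```text
time: 28.32
ee_pos: [0.4458, 0.0201, 0.1201]
tool_rot: [-0.001, 1.0, -0.0, -0.001]
contact_force: [-0.1, 0.5, -1.1]
opening: 0.0852
finger_force: 0.0
```

Run:
```python
from h import *
plan([.4455,.0222,.0325],down(89.3))
C=cam('wrist');img=viewer.camera('wrist')
q=proj(C,[.4455,.0222,.040]);print(q);cv2.circle(img,tuple(int(v) for v in q),4,(255,0,0),1)
for d in viewer.trace('wrist','tublid')[:2]: print(round(d['score'],2),d['mask'].sum(),rect(d['mask'],C,.012))
save('w6',img[50:400,100:480])
```

```text
t 28.3 ee [0.4458 0.0201 0.1201] shift(now) [2.000e-03 7.100e-02 2.921e+00] turn [-0.     -0.0004  0.0023] shift(after turn) [0.01  0.07  2.921]
[286.79132708 229.40405211]
0.84 32837 [503.3  22.1 200.  140.7  89.8]
```

View pics/w6.png

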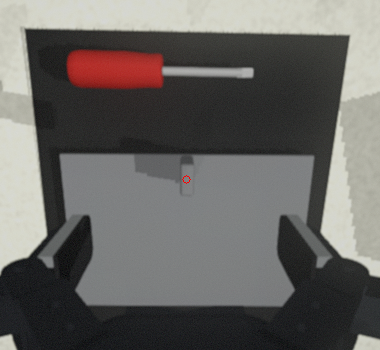

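The tab sits under the marker at (186,179) in the crop. I'll grip it and lift.

Call:
{"method": "send_rows", "body": {
  "moves": [
    [[0, 0.07, 0.6, 0, 0, 0, -1], [0, 0, 0.8, 0, 0, 0, -1], [0, 0, 0.7, 0, 0, 0, -1], [0, 0, 0.5, 0, 0, 0, -1], [0, 0, 0.2, 0, 0, 0, -1], [0, 0, 0.08, 0, 0, 0, -1], [0, 0, 0, 0, 0, 0, 1], [0, 0, 0, 0, 0, 0, 1], [0, 0, 0, 0, 0, 0, 1], [0, 0, 0, 0, 0, 0, 1]]
  ],
  "newtons": 60
}}

```text
time: 29.25
ee_pos: [0.4467, 0.0214, 0.0357]
tool_rot: [-0.0, 1.0, -0.0, 0.001]
contact_force: [-0.1, 0.5, -0.4]
opening: 0.0389
finger_force: 0.0
```

Call:
{"method": "send_rows", "body": {
  "moves": [
    [[0, 0, 0, 0, 0, 0, 1], [0, 0, 0, 0, 0, 0, 1], [0, 0, 0, 0, 0, 0, 1], [0, 0, 0, 0, 0, 0, 1], [0, 0, 0, 0, 0, 0, 1], [0, 0, 0, 0, 0, 0, 1]]
  ]
}}

```text
time: 29.75
ee_pos: [0.4465, 0.0215, 0.0355]
tool_rot: [-0.0, 1.0, -0.0, 0.001]
contact_force: [-1.1, 0.7, 7.8]
opening: 0.0087
finger_force: 59.4
```

Call:
{"method": "send_rows", "body": {
  "moves": [
    [[0, 0, -0.1, 0, 0, 0, 1], [0, 0, -0.3, 0, 0, 0, 1], [0, 0, -0.6, 0, 0, 0, 1], [0, 0, -0.8, 0, 0, 0, 1], [0, 0, -0.8, 0, 0, 0, 1], [0, 0, -0.8, 0, 0, 0, 1], [0, 0, -0.6, 0, 0, 0, 1], [0, 0, -0.3, 0, 0, 0, 1], [0, 0, 0, 0, 0, 0, 1], [0, 0, 0, 0, 0, 0, 1]]
  ]
}}

```text
time: 30.58
ee_pos: [0.4461, 0.0216, 0.1639]
tool_rot: [-0.0, 1.0, -0.0, 0.0]
contact_force: [0.5, -0.4, -2.5]
opening: 0.0088
finger_force: 58.6
```

Run:
```python
from h import *
s=robot.state();print(s['opening'],s['finger_force'],s['contact_force'],s['moment'])
# tub rim pose
img=viewer.camera('top');C=cam('top')
for d in viewer.trace('top','tub')[:2]: print('tub',round(d['score'],2),d['mask'].sum(),rect(d['mask'],C,.045))
for d in viewer.trace('top','tublid')[:3]: print('lid',round(d['score'],2),d['mask'].sum(),rect(d['mask'],C,.045))
img=viewer.camera('scene');C=cam('scene')
for d in viewer.trace('scene','tub')[:2]: print('tub',round(d['score'],2),d['mask'].sum(),rect(d['mask'],C,.045))
plan([.3951,.3006,.16],down(104.4))
```

```text
0.008815219946306678 58.57162356376648 [ 0.49782825 -0.42158506 -2.4769026 ] [ 0.00375683  0.1227793  -0.00024104]
tub 0.97 3400 [451.8 313.1 143.9 205.5  14.5]
tub 0.66 1523 [516.   26.5 148.8 214.8   0. ]
lid 0.92 1541 [518.   27.3 214.8 147.7  88.7]
lid 0.68 1241 [250.1 304.4 197.6  58.7  82.4]
tub 0.92 4054 [469.5 326.1 178.2 222.3  14.2]
t 30.8 ee [0.446  0.0216 0.163 ] shift(now) [1.692 9.301 0.101] turn [-0.     -0.0003 -0.0399] shift(after turn) [-0.67  9.43  0.1 ]
```

Run:
```python
from h import *
c=viewer.get_calibration('wrist');K=np.array(c['camera_matrix'])
def C_(p,q):
    T=np.eye(4);T[:3,:3]=R.from_quat(np.array(q)/np.linalg.norm(q)).as_matrix();T[:3,3]=p;M=T@np.array(c['mount']);return K,M[:3,:3],M[:3,3]
for p,uvs in(([.4866,.2855,.082],[(153,70),(559,70),(506,318),(177,318)]),([.4391,.308,.279],[(199,141),(373,141),(364,255),(207,255)])):
    C=C_(p,[-.1255,.992,0,0]);P=np.array([ray(C,u,.045)[:2] for u in uvs])
    print(P.mean(0),P.tolist());e=P[1]-P[0];e2=P[2]-P[3];print(np.linalg.norm(e),np.linalg.norm(e2),np.degrees(np.arctan2(e[1],e[0])),np.degrees(np.arctan2(e2[1],e2[0])))
```

```text
[0.45173586 0.3132611 ] [[0.4092407117674769, 0.1991627456256696], [0.3591321141567563, 0.39274230629609747], [0.494189094740244, 0.4281843372613085], [0.5443815342933274, 0.23295502912696467]]
0.19995979061768637 0.20157818270563038 104.5126274787557 104.418190296912
[0.45219616 0.31377459] [[0.4093829000511474, 0.20073249802832654], [0.35986359360062714, 0.39235290781340776], [0.49514099739459766, 0.42660580657923447], [0.5443971683611943, 0.2354071470259952]]
0.19791549499102637 0.19744137811828122 104.48960150399822 104.44629269541637
```

Call:
{"method": "send_rows", "body": {
  "moves": [
    [[0, 0, 0, 0, 0, -0.0134, 1], [0, 0, 0, 0, 0, -0.0134, 1], [0, 0.4, 0, 0, 0, -0.0133, 1], [-0.07, 0.8, 0, 0, 0, 0, 1], [-0.07, 0.95, 0, 0, 0, 0, 1], [-0.07, 0.95, 0, 0, 0, 0, 1], [-0.07, 0.95, 0, 0, 0, 0, 1], [-0.07, 0.95, 0, 0, 0, 0, 1], [-0.07, 0.95, 0, 0, 0, 0, 1], [-0.07, 0.95, 0, 0, 0, 0, 1]]
  ]
}}

```text
time: 31.67
ee_pos: [0.4092, 0.2272, 0.1632]
tool_rot: [-0.126, 0.992, -0.0, -0.0]
contact_force: [0.8, 0.0, -1.6]
opening: 0.0087
finger_force: 58.6
```

Call:
{"method": "send_rows", "body": {
  "moves": [
    [[-0.07, 0.95, 0.2, 0, 0, 0, 1], [-0.07, 0.85, 0.4, 0, 0, 0, 1], [-0.07, 0.6, 0.4, 0, 0, 0, 1], [0, 0.1, 0.4, 0, 0, 0, 1], [0, 0, 0.3, 0, 0, 0, 1], [0, 0, 0, 0, 0, 0, 1], [0, 0, 0, 0, 0, 0, 1], [0, 0, 0, 0, 0, 0, 1]]
  ]
}}

```text
time: 32.33
ee_pos: [0.3976, 0.2995, 0.1131]
tool_rot: [-0.125, 0.992, -0.0, 0.0]
contact_force: [1.0, -0.4, -0.8]
opening: 0.0084
finger_force: 58.7
```

Run:
```python
from h import *
plan([.3968,.2994,.0725],down(104.45))
img=viewer.camera('scene');save('sc3',cv2.resize(img[180:350,260:430],None,fx=3,fy=3))
```

```text
t 32.3 ee [0.3976 0.2995 0.1131] shift(now) [0.026 0.002 1.352] turn [-0.0001  0.     -0.0001] shift(after turn) [0.026 0.002 1.352]
```

View pics/sc3.png

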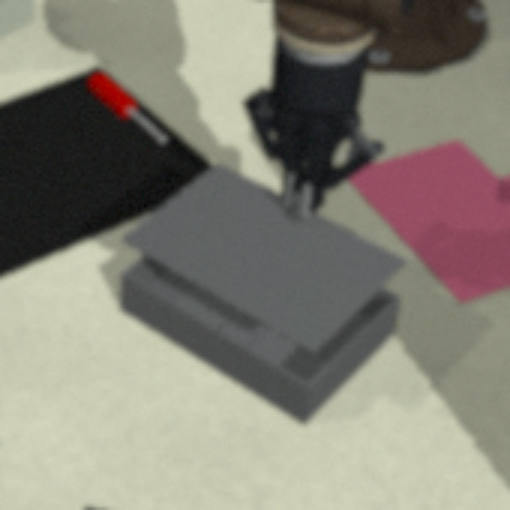

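The lid hangs level and lined up above the empty tub, so I'll lower it.

Call:
{"method": "send_rows", "body": {
  "moves": [
    [[0.03, 0, 0.4, 0, 0, 0, 1], [0, 0, 0.4, 0, 0, 0, 1], [0, 0, 0.2, 0, 0, 0, 1], [0, 0, 0.1, 0, 0, 0, 1], [0, 0, 0.07, 0, 0, 0, 1], [0, 0, 0.05, 0, 0, 0, 1], [0, 0, 0.05, 0, 0, 0, 1], [0, 0, 0.03, 0, 0, 0, 1], [0, 0, 0, 0, 0, 0, 1]]
  ]
}}

```text
time: 33.13
ee_pos: [0.3964, 0.2998, 0.0739]
tool_rot: [-0.126, 0.992, -0.0, 0.0]
contact_force: [-0.4, 0.3, -1.9]
opening: 0.0089
finger_force: 58.7
```

Call:
{"method": "send_rows", "body": {
  "moves": [
    [[0, 0, 0.03, 0, 0, 0, 1], [0, 0, 0.03, 0, 0, 0, 1], [0, 0, 0, 0, 0, 0, 1], [0, 0, 0, 0, 0, 0, 1]]
  ]
}}

```text
time: 33.47
ee_pos: [0.3965, 0.2999, 0.0725]
tool_rot: [-0.126, 0.992, -0.0, 0.0]
contact_force: [-1.0, -1.9, 5.8]
opening: 0.0081
finger_force: 59.6
```

Call:
{"method": "send_rows", "body": {
  "moves": [
    [[0, 0, 0, 0, 0, 0, 0.5], [0, 0, 0, 0, 0, 0, 0], [0, 0, 0, 0, 0, 0, -1], [0, 0, 0, 0, 0, 0, -1], [0, 0, 0, 0, 0, 0, -1], [0, 0, -0.5, 0, 0, 0, -1], [0, 0, -1, 0, 0, 0, -1], [0, 0, -1, 0, 0, 0, -1], [0, 0, -1, 0, 0, 0, -1], [0, 0, -1, 0, 0, 0, -1]]
  ]
}}

```text
time: 34.3
ee_pos: [0.3961, 0.2997, 0.2084]
tool_rot: [-0.126, 0.992, -0.0, 0.0]
contact_force: [0.3, 1.4, 0.1]
opening: 0.0858
finger_force: 0.0
```

Run:
```python
from h import *
C=cam('wrist');img=viewer.camera('wrist')
for d in viewer.trace('wrist','tublid')[:2]: print('lid@.049',round(d['score'],2),d['mask'].sum(),rect(d['mask'],C,.049))
t=viewer.camera('top');sc=viewer.camera('scene')
m=viewer.trace('scene','curelid')[0]; print(m['score'])
save('mix',np.hstack([cv2.resize(t[140:260,330:450],(380,380)),cv2.resize(sc[120:220,170:290],(400,380))]))
s=robot.state();print(s['ee_pos'],s['qpos'])
```

```text
lid@.049 0.68 25617 [452.2 315.  140.7 201.1  14.5]
0.76
[0.39604962 0.29969268 0.20649605] [ 5.14983448e-01  3.59406604e-01  1.91339004e+00 -7.58502028e-04
  8.69168068e-01 -1.30774207e+00]
```

View pics/mix.png

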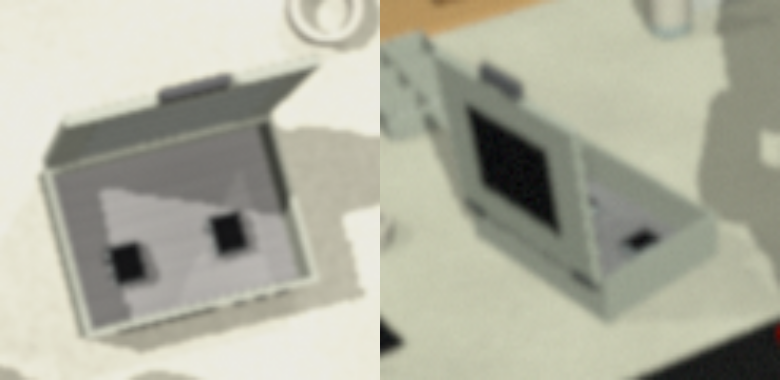

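The tub lid is seated (about 1–2 mm off centre, yaw matched). The crop shows the curing box's lid upright, its lip at (195,88), and both watches inside. Next I'll go behind that lid with closed fingers.

Run:
```python
from h import *
a=np.radians(13);ex=np.array([np.cos(a),np.sin(a)]);H=np.array([.4545,-.310])+.08*ex
L=ray(cam('top'),(391.6,167.8),.215);print('H',H,'lip',L,'lip local x',ex@(L[:2]-H),'y',np.array([-ex[1],ex[0]])@(L[:2]-H))
T=H+.09*ex;plan([*T,.32],down(103));print(T)
```

```text
H [ 0.53244961 -0.29200392] lip [ 0.54920414 -0.28985429  0.215     ] lip local x 0.016808677797374355 y -0.0016744203327931971
t 34.5 ee [0.396  0.2997 0.2065] shift(now) [ -2.475 -20.313  -3.771] turn [-0.0001 -0.      0.0041] shift(after turn) [ -2.993 -20.24   -3.783]
[ 0.62014291 -0.27175832]
```

Call:
{"method": "send_rows", "body": {
  "moves": [
    [[0, 0, -0.9, 0, 0, 0.0041, 1], [0, 0, -1, 0, 0, 0, 1], [-0.1, -0.5, -1, 0, 0, 0, 1], [-0.14, -0.9, -0.9, 0, 0, 0, 1], [-0.14, -0.95, 0, 0, 0, 0, 1], [-0.14, -0.95, 0, 0, 0, 0, 1], [-0.14, -0.95, 0, 0, 0, 0, 1], [-0.14, -0.95, 0, 0, 0, 0, 1], [-0.14, -0.95, 0, 0, 0, 0, 1], [-0.14, -0.95, 0, 0, 0, 0, 1]]
  ]
}}

```text
time: 35.38
ee_pos: [0.4759, 0.0982, 0.3196]
tool_rot: [-0.113, 0.994, -0.0, -0.001]
contact_force: [0.7, 1.4, 0.5]
opening: 0.0
finger_force: 0.0
```

Call:
{"method": "send_rows", "body": {
  "moves": [
    [[-0.14, -0.95, 0, 0, 0, 0, 1], [-0.14, -0.95, 0, 0, 0, 0, 1], [-0.14, -0.95, 0, 0, 0, 0, 1], [-0.14, -0.95, 0, 0, 0, 0, 1], [-0.14, -0.95, 0, 0, 0, 0, 1], [-0.14, -0.95, 0, 0, 0, 0, 1], [-0.14, -0.95, 0, 0, 0, 0, 1], [-0.14, -0.95, 0, 0, 0, 0, 1], [-0.14, -0.95, 0, 0, 0, 0, 1], [-0.14, -0.95, 0, 0, 0, 0, 1]]
  ]
}}

```text
time: 36.22
ee_pos: [0.5809, -0.1701, 0.3193]
tool_rot: [-0.113, 0.994, 0.0, -0.001]
contact_force: [0.0, -0.2, -0.2]
opening: -0.0003
finger_force: 0.0
```

Call:
{"method": "send_rows", "body": {
  "moves": [
    [[-0.14, -0.95, 0, 0, 0, 0, 1], [-0.14, -0.95, 0, 0, 0, 0, 1], [-0.14, -0.95, 0, 0, 0, 0, 1], [-0.14, -0.6, 0, 0, 0, 0, 1], [0, 0, 0, 0, 0, 0, 1], [0, 0, 0, 0, 0, 0, 1]]
  ]
}}

```text
time: 36.72
ee_pos: [0.6202, -0.2663, 0.3188]
tool_rot: [-0.112, 0.994, 0.001, -0.001]
contact_force: [-0.1, 0.4, -0.2]
opening: -0.0001
finger_force: 0.0
```

Run:
```python
from h import *
plan([.6201,-.2718,.204],down(103));print(robot.state()['opening'])
r,t=.150,.010;prev=None
def tcp(th): # rel hinge x (box), world z
    return np.array([-r*np.cos(th)+t*np.sin(th)+.011, min(.19,.0455+r*np.sin(th)+t*np.cos(th))+.014])
p=np.array([.09,.204])
for th in [1.45,1.3,1.2,1.1,1.0,.9,.8,.7,.6,.5,.4,.3,.2,.1,.05,0]:
    q=tcp(th);d=(q-p)/.03;print(th,q.round(4),'tool dx',round(-d[0],2),'dz',round(-d[1],2));p=q
```

```text
t 36.7 ee [ 0.6202 -0.2663  0.3188] shift(now) [ 0.034 -0.186  3.826] turn [ 0.0003 -0.0004 -0.0002] shift(after turn) [ 0.043 -0.178  3.826]
-9.720115470713941e-05
1.45 [0.0029 0.204 ] tool dx 2.9 dz -0.0
1.3 [-0.0195  0.204 ] tool dx 0.74 dz -0.0
1.2 [-0.034   0.2029] tool dx 0.48 dz 0.04
1.1 [-0.0481  0.1977] tool dx 0.47 dz 0.17
1.0 [-0.0616  0.1911] tool dx 0.45 dz 0.22
0.9 [-0.0744  0.1832] tool dx 0.43 dz 0.26
0.8 [-0.0863  0.1741] tool dx 0.4 dz 0.3
0.7 [-0.0973  0.1638] tool dx 0.37 dz 0.34
0.6 [-0.1072  0.1524] tool dx 0.33 dz 0.38
0.5 [-0.1158  0.1402] tool dx 0.29 dz 0.41
0.4 [-0.1233  0.1271] tool dx 0.25 dz 0.44
0.3 [-0.1293  0.1134] tool dx 0.2 dz 0.46
0.2 [-0.134   0.0991] tool dx 0.16 dz 0.48
0.1 [-0.1373  0.0844] tool dx 0.11 dz 0.49
0.05 [-0.1383  0.077 ] tool dx 0.04 dz 0.25
0 [-0.139   0.0695] tool dx 0.02 dz 0.25
```

Call:
{"method": "send_rows", "body": {
  "moves": [
    [[0.03, -0.18, 0.7, 0, 0, 0, 1], [0, 0, 0.9, 0, 0, 0, 1], [0, 0, 0.9, 0, 0, 0, 1], [0, 0, 0.9, 0, 0, 0, 1], [0, 0, 0.43, 0, 0, 0, 1], [0.3, 0, 0, 0, 0, 0, 1], [0.3, 0, 0, 0, 0, 0, 1], [0.3, 0, 0, 0, 0, 0, 1], [0.25, 0, 0, 0, 0, 0, 1], [0.25, 0, 0, 0, 0, 0, 1]]
  ]
}}

```text
time: 37.55
ee_pos: [0.579, -0.281, 0.2078]
tool_rot: [-0.113, 0.994, -0.001, 0.001]
contact_force: [-0.1, 1.1, -1.1]
opening: -0.0001
finger_force: 0.0
```

Call:
{"method": "send_rows", "body": {
  "moves": [
    [[0.25, 0, 0, 0, 0, 0, 1], [0.25, 0, 0, 0, 0, 0, 1], [0.25, 0, 0, 0, 0, 0, 1], [0.25, 0, 0, 0, 0, 0, 1], [0.25, 0, 0, 0, 0, 0, 1], [0.25, 0, 0, 0, 0, 0, 1], [0.25, 0, 0, 0, 0, 0, 1], [0.25, 0, 0, 0, 0, 0, 1], [0.25, 0, 0, 0, 0, 0, 1], [0, 0, 0, 0, 0, 0, 1]]
  ]
}}

```text
time: 38.38
ee_pos: [0.5126, -0.2961, 0.2063]
tool_rot: [-0.113, 0.994, -0.0, -0.0]
contact_force: [0.8, -0.2, 0.5]
opening: 0.0
finger_force: 0.0
```

Run:
```python
from h import *
s=robot.state();print(s['contact_force'])
a=np.radians(13);ex=np.array([np.cos(a),np.sin(a)]);H=np.array([.4545,-.310])+.08*ex
print(ex@(s['ee_pos'][:2]-H),s['ee_pos'])
img=viewer.camera('scene');save('sc4',cv2.resize(img[60:230,150:330],None,fx=3,fy=3))
```

```text
[ 0.84079133 -0.16096902  0.46121848]
-0.02025386187816918 [ 0.51260915 -0.29610221  0.20626557]
```

View pics/sc4.png

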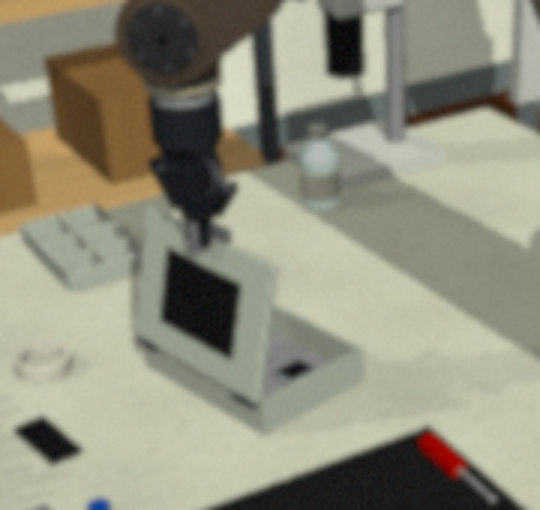

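The fingers are behind the lid at (195,235), near its lip, and the lid has started to lean forward. I'll follow the arc over and down.

Call:
{"method": "send_rows", "body": {
  "moves": [
    [[0.24, 0, 0.05, 0, 0, 0, 1], [0.24, 0, 0.05, 0, 0, 0, 1], [0.24, 0, 0.1, 0, 0, 0, 1], [0.23, 0, 0.1, 0, 0, 0, 1], [0.23, 0, 0.11, 0, 0, 0, 1], [0.22, 0, 0.11, 0, 0, 0, 1], [0.22, 0, 0.13, 0, 0, 0, 1], [0.21, 0, 0.13, 0, 0, 0, 1], [0.2, 0, 0.15, 0, 0, 0, 1], [0.2, 0, 0.15, 0, 0, 0, 1]]
  ]
}}

```text
time: 39.27
ee_pos: [0.4482, -0.311, 0.1735]
tool_rot: [-0.113, 0.994, -0.0, 0.0]
contact_force: [0.9, 1.0, 1.1]
opening: -0.0
finger_force: 0.7
```

Call:
{"method": "send_rows", "body": {
  "moves": [
    [[0.19, 0, 0.17, 0, 0, 0, 1], [0.18, 0, 0.17, 0, 0, 0, 1], [0.17, 0, 0.19, 0, 0, 0, 1], [0.16, 0, 0.19, 0, 0, 0, 1], [0.15, 0, 0.2, 0, 0, 0, 1], [0.14, 0, 0.21, 0, 0, 0, 1], [0.13, 0, 0.22, 0, 0, 0, 1], [0.12, 0, 0.22, 0, 0, 0, 1], [0.1, 0, 0.23, 0, 0, 0, 1], [0.1, 0, 0.23, 0, 0, 0, 1]]
  ]
}}

```text
time: 40.1
ee_pos: [0.4064, -0.3207, 0.1123]
tool_rot: [-0.113, 0.994, -0.0, 0.0]
contact_force: [-0.5, 0.3, 0.6]
opening: 0.0001
finger_force: 0.5
```

Run:
```python
from h import *
s=robot.state();print(s['contact_force'])
a=np.radians(13);ex=np.array([np.cos(a),np.sin(a)]);H=np.array([.4545,-.310])+.08*ex
print(ex@(s['ee_pos'][:2]-H),s['ee_pos'],s['qpos'])
img=viewer.camera('scene');save('sc5',cv2.resize(img[60:230,150:330],None,fx=3,fy=3))
```

```text
[-0.46065835  0.31866335  0.63009516]
-0.12922235649811278 [ 0.40644349 -0.32065801  0.11233714] [-7.95571275e-01  5.26066740e-01  1.95327619e+00 -9.00505706e-05
  6.61794873e-01 -2.59289225e+00]
```

View pics/sc5.png

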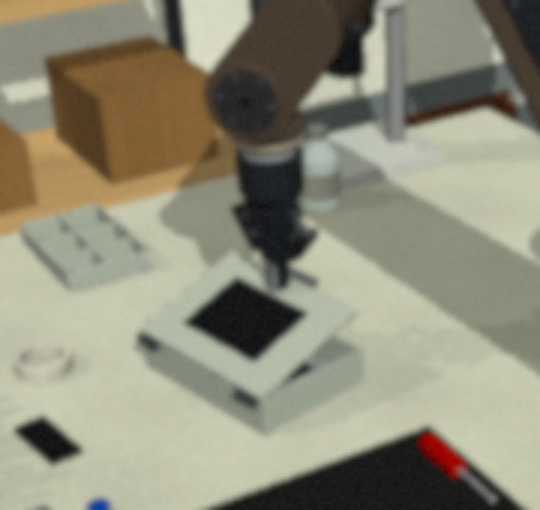

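The lid is about 0.3 rad from closed, with the fingers on its front edge. I'll keep lowering slowly.

Call:
{"method": "send_rows", "body": {
  "moves": [
    [[0.08, 0, 0.22, 0, 0, 0, 1], [0.07, 0, 0.22, 0, 0, 0, 1], [0.05, 0, 0.22, 0, 0, 0, 1], [0.05, 0, 0.2, 0, 0, 0, 1], [0.03, 0, 0.18, 0, 0, 0, 1], [0.02, 0, 0.14, 0, 0, 0, 1], [0, 0, 0.1, 0, 0, 0, 1], [0, 0, 0.08, 0, 0, 0, 1], [0, 0, 0.05, 0, 0, 0, 1], [0, 0, 0, 0, 0, 0, 1]]
  ]
}}

```text
time: 40.98
ee_pos: [0.398, -0.3226, 0.0705]
tool_rot: [-0.113, 0.994, -0.0, 0.0]
contact_force: [0.0, 0.6, 0.2]
opening: -0.0002
finger_force: 0.0
```

Call:
{"method": "send_rows", "body": {
  "moves": [
    [[0, 0, 0.04, 0, 0, 0, 1], [0, 0, 0.03, 0, 0, 0, 1], [0, 0, 0, 0, 0, 0, 1]]
  ]
}}

```text
time: 41.23
ee_pos: [0.3981, -0.3227, 0.0695]
tool_rot: [-0.113, 0.994, -0.001, 0.0]
contact_force: [-1.3, 1.8, 11.0]
opening: -0.0002
finger_force: 5.0
```

Call:
{"method": "send_rows", "body": {
  "moves": [
    [[0, 0, 0.03, 0, 0, 0, 1], [0, 0, 0, 0, 0, 0, 1], [0, 0, -0.1, 0, 0, 0, 1], [0, 0, -0.5, 0, 0, 0, 1], [0, 0, -1, 0, 0, 0, 1], [0, 0, -1, 0, 0, 0, 1], [0, 0, -1, 0, 0, 0, 1], [0, 0, -1, 0, 0, 0, 1], [0, 1, -0.5, 0, 0, 0, 1], [0, 1, 0, 0, 0, 0, 1]]
  ]
}}

```text
time: 42.07
ee_pos: [0.3851, -0.2648, 0.2237]
tool_rot: [-0.112, 0.994, -0.002, 0.002]
contact_force: [0.2, 0.1, -1.3]
opening: 0.0001
finger_force: 0.0
```

Call:
{"method": "send_rows", "body": {
  "moves": [
    [[0, 1, 0, 0, 0, 0, 1], [0, 1, 0, 0, 0, 0, 1], [0, 1, 0, 0, 0, 0, 1], [0, 1, 0, 0, 0, 0, 1], [-0.2, 1, 0, 0, 0, 0, 1], [-0.2, 0.5, 0, 0, 0, 0, 1], [0, 0, 0, 0, 0, 0, 1], [0, 0, 0, 0, 0, 0, 1]]
  ]
}}

```text
time: 42.73
ee_pos: [0.3593, -0.1002, 0.2209]
tool_rot: [-0.114, 0.993, -0.0, 0.001]
contact_force: [1.2, -1.3, 0.2]
opening: 0.0001
finger_force: 0.0
```

Run:
```python
from h import *
s=robot.state();print(s['ee_pos'],s['contact_force'],s['time'])
t=viewer.camera('top');C=cam('top');img=viewer.camera('scene')
for d in viewer.trace('top','tublid')[:3]: print('lid',round(d['score'],2),d['mask'].sum(),rect(d['mask'],C,.049))
for d in viewer.trace('top','curelid')[:2]: print('clid',round(d['score'],2),d['mask'].sum(),rect(d['mask'],C,.0555))
Z=lambda x:cv2.resize(x,(390,390))
save('fin',np.hstack([Z(img[110:230,170:290]),Z(img[220:340,280:400])]))
```

```text
[ 0.3592616  -0.10015852  0.22094038] [ 1.23285365 -1.25963581  0.15178031] 42.7333
lid 0.94 3019 [205.7 310.1 195.8 136.8  79.4]
lid 0.77 3237 [451.7 316.8 140.6 199.2  14.3]
lid 0.62 1180 [624.5  26.1  74.4 149.5   1. ]
clid 0.9 3995 [ 445.3 -310.3  174.6  219.2   12.8]
clid 0.63 210 [473.8 215.6 141.   13.2  12.5]
```

View pics/fin.png

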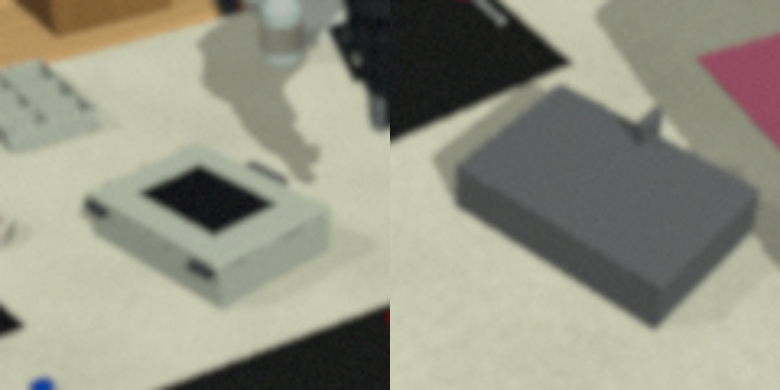

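The box lid is fully closed, the tub lid is flush on the tub, and the robot touches nothing.

```bash
python3 -c "
from plant import robot
print(robot.finish_job())"
```

```text
the job is handed in; nothing more can be done
None
```

I handed the job in: both watches present lie glass up in the curing box with its lid closed, and the tub's lid is back on the empty tub; the hand-in returned no verdict.

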